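Take a port temperature with the bent wand and clip it away

ROBOT

A 6-joint arm with a two-finger parallel gripper is mounted at the origin on the work surface. World frame = base frame: x ahead of the robot, y to its left, z up, the work surface at z = 0. Lengths are in m, angles in rad, forces in N, time in s.
With the tool pointing down it reaches from about 0.325 to 0.775 m from the base axis. Payload 5.5 kg.
Tool frame: the origin (TCP) lies at the very end of the fingers, on their centre line; the grasp point (between the pads) lies 19 mm behind it (robot.pinch_z is the distance from the TCP to the grasp point, in m); z points along the fingers, y is the line along which they close (so a half turn about z gives the same grasp; the last joint's range is limited). The gripper opens to 85 mm and grips with 20 to 120 N. Pads are 22 mm wide; open, the fingers measure 114 mm over their backs; the gripper's body (76 mm by 85 mm) begins 54 mm behind the grasp point. The pads swing forward as they close: fully open they stand 13 mm farther back than shut.
Start: joints at [1.077, 0.091, 1.231, -0, 1.82, -0.057], TCP at [0.254, 0.544, 0.231] pointing down, gripper open.
Joint ranges: [-2.87, 2.87], [-0.86, 2.18], [0.17, 2.46], [-1.51, 4.65], [0.06, 2.69], [-2.65, 2.65]. Speed limits (rad/s): [2.57, 2.57, 3.01, 3.14, 3.14, 3.14].

INTERFACE

Orientations are given as a unit quaternion [x, y, z, w].
In Python, from station import read_state, read_camera, camera_model, hand_in, robot gives the robot as it stands. The module is installed in compiled form; this text tells all that it offers.
- The arm moves only by the tool play_rows, never from a script. Its argument "commands" is a list of rows, each an object with "delta_pos": the shift along the world's x, y, z normalised to -1 to 1, where 1 is 5 cm, a list of three; "roll": the turn about the world's z normalised to -1 to 1, where 1 is 8 degrees. In form: [{"delta_pos": [dx, dy, dz], "roll": roll}, ...]. A call has 1 to 12 rows; each row shifts and turns the commanded pose from where the row before left it; what a row does not reach is not made up. A row lasts 1/10 s, in which the tool goes at most 50 mm and 8.59 degrees, less where a joint would pass 70% of its speed; a pose out of reach is approached as far as the arm can. A call with a number of a shift or a turn outside -1 to 1 is refused whole. A call with a gripper value outside its range is refused whole. "gripper" is the opening, from 0 (shut) to 1 (fully open), set as the call begins (left out, the last holds). The fingers move at their own pace and stop on an object; "newtons" is the grip in N (left out, the last holds). Time passes only in rows, so rows that do not move let the fingers close. It gives the time, the measured TCP pose, the force, the opening and the grip force at its end, in the units of the state.
- read_state(): the state, without advancing time (a new reading comes with each control period).
- read_camera(name): name is "side" or "top" or "wrist"; returns the picture (420x560x3 uint8, blue, green, red); there is no depth.
- camera_model(name): a dict with "intrinsics" (3x3 intrinsics, pixels), "world_from_camera" (4x4, takes a point from camera to world coordinates). Camera axes: x right, y down, z forward; pixel columns grow to the right and rows downward; lengths in m; the calibration is good to about 2 mm. A picture is of the moment at which its call begins: read the wrist's pose just before it. camera_model takes no time and is no camera call; for the wrist camera it gives the pose at the moment of the call.
- hand_in(): hands the job in; it is judged then, once.
The state is a dict: "time_s": time; "qpos": joint angles; "qd": joint speeds; "tau": joint torques, N m; "eef_pos": TCP position; "orientation": TCP orientation; "force": force on the tool from outside, world axes, zero at the start; "wrist_torque": the same for the moment, N m; "gripper_width": finger opening in m; "gripper_force": force on a finger pad.
Only numpy, scipy, OpenCV 4.12 (cv2) and the standard library are available. Lean on these libraries where they do the work, as an engineer would, in place of code of your own. Each camera call takes 0.05 s, during which the arm holds its last target. There are 200 camera calls.

TASK

First push the shutter of the chamber's inspection port fully open, then take the thermometer wand from its rest and aim it squarely at the middle of the black plate from about 80 mm, holding it still for at least two seconds without touching the port. Then press the wand's handle sideways into the two spring clips of the rail, centred, until you feel both snap home, without driving the sprung clip carriage back to its end stop, and let go. Leave the shutter open, the tilt of the port as it is, and the other things on the bench where they are.

Things in the scene. Friction and masses are not known exactly. Their poses are not given: they have to be found in the camera images.
- chamber: Metal-jacketed cylindrical chamber, fixed: about 110 mm across, 104 mm tall; origin at the centre of its underside. It carries the inspection port on the side towards the robot.
- head: White rectangular head of the inspection port, carrying the measuring plate and the shutter; origin and axes as port. It reaches from x = -45 to +45 mm and y = -43 to +103 mm; two guide rails along y at x = +-28 mm stand 7 mm proud. It sits on a stiff level pivot along y and should not be turned.
- port (a point): Centre of the port's measuring plate, a flat matt black disc 32 mm across, at first under the shutter. z is the plate's outward normal: up and roughly towards the robot, 0.65 to 1.05 rad from vertical, different each time. y is level, along the shutter's slide; x runs up the sloping face.
- brow (a point): Middle of the upper edge of the port's head, 45 mm along x from port; same axes.
- shutter (a joint): Sliding shutter over the plate, in m: about 0 covers the plate, 0.06 is against its end stop, fully open. Opens towards the port's +y; slides stiffly (about 2 N) and stays where it is left.
- tab (a point): Push tab of the shutter: an aluminium post, 14 mm (x) by 12 mm (y) in section, standing out along the port's z from the shutter's 50 x 50 mm plate (top 4 mm above the black plate) to 44 mm from the black plate. This point lies on the post's axis, 34 mm from the black plate. Axes as port.
- rest: The wand's rest, fixed: a 130 x 60 x 12 mm base with two white blocks across it, 14 mm thick, 44 mm wide, 82 mm tall, their inner faces 43 mm either side of the middle; the handle lies in a slot in their tops. Origin at the centre of its underside, x along the handle.
- handle (a point): Centre of the wand's straight round handle: grey cylinder, 22 mm diameter, 130 mm long. x runs along it towards the head, z up while it lies in its rest (level, 81 mm above the table, this point within 4 mm of midway between the rest's blocks).
- wand: The thermometer wand, loose, about 130 to 220 g; origin and axes as handle. 80 mm along x the wand bends by 60 degrees towards -z into a black head, 26 mm diameter, 60 mm long, that ends at the nose.
- nose (a point): Centre of the lens at the wand's nose, at x = 110 mm, z = -52 mm in the axes of handle. z is the line of sight, out of the lens (60 degrees below the handle's x); y is the handle's y.
- rail: Clip rail: a fixed stand (base 125 x 125 x 12 mm) with a carriage on it that carries two aluminium posts at y = +-42 mm, each with a clip 14 mm wide whose mouth opens towards -x (to the robot). Axes as seat, origin on the table 105 mm below where seat is at the start. 70 mm are free between the clips, down to 26 mm above the table. The clips reach 27 mm above seat.
- carriage (a joint): How far the clip carriage has been pushed back along x, in m. It is sprung: it gives from about 2 N, 500 N/m, to a hard end stop at 0.040, and returns to 0 when let go. So the clips back away under the handle until the push is strong enough to snap them.
- seat (a point): Point on the carriage where the handle's centre lies with the wand home in the clips, 105 mm above the table: x level into the clips, y level along the seated handle, z up. Each clip has a ledge (top at z = -11 mm, from x = -22 mm on, a ramp before it) and a back stop (x = +11 mm). The wand's head may point either way along y.
- jaw0 (a joint): Lift of the sprung white roller (8 mm diameter, at rest centred at x = -10.5, z = +9.5 mm from seat) of the clip at y = -42 mm, in m: 0 at rest, about 0.0055 while the handle passes under it, under 0.0015 when it has snapped down in front of the handle. Pressing into both clips takes roughly 9 to 16 N in all.
- jaw1 (a joint): The same for the clip at y = +42 mm.
- bottle: Clear bottle, 56 mm across, 110 mm tall; bystander, origin at the centre of its underside.
- jar_a: Glass jar, 60 mm across, 70 mm tall; bystander, origin at the centre of its underside.
- jar_b: Second glass jar, 60 mm across, 70 mm tall; bystander, origin at the centre of its underside.
- beaker: Clear beaker, 72 mm across, 85 mm tall; bystander, origin at the centre of its underside.
- tray: White open tray, 100 x 140 x 30 mm; bystander, origin at the centre of its underside.
- syringe: Syringe lying down, about 130 mm long, 22 mm barrel; bystander, origin at the centre of its underside.
- case: Grey case, 90 x 60 x 40 mm; bystander, origin at the centre of its underside.
Not all that is in view belongs to the job. What is shaped like the rail but blue or pink is not meant.

How it is judged:
On the way, in this order (a step that is already met when the one before it is completed fails the run):
1. the shutter is pushed fully open while the wand still lies in its rest (value of joint shutter above 0.052 m and distance of handle from where it was at the start of the episode below 0.02 m), for 0.2 s.
2. the wand is aimed squarely at the middle of the open plate from 60 to 100 mm and held still for two seconds (value of joint shutter above 0.052 m and x of port in the frame of nose between -0.012 and 0.012 m and y of port in the frame of nose between -0.012 and 0.012 m and z of port in the frame of nose between 0.06 and 0.1 m and angle between the z axis of nose and the z axis of port, either way round below 0.14 rad and linear speed of wand below 0.03 m/s and angular speed of wand below 0.15 rad/s), for 1.9 s.
At the end, for the whole second after the job is handed in: Shutter open (beyond 52 mm); handle home in both clips: centre within 4 mm of the seat in x and z, 14 mm along the rail, parallel to it within 0.06 rad; both rollers down in front of it (lift under 3 mm); carriage back forward (within 4 mm); wand at rest (value of joint shutter above 0.052 m and x of handle in the frame of seat between -0.004 and 0.004 m and z of handle in the frame of seat between -0.004 and 0.004 m and y of handle in the frame of seat between -0.014 and 0.014 m and angle between the x axis of handle and the y axis of seat, either way round below 0.06 rad and value of joint each of jaw0, jaw1 below 0.003 m and value of joint carriage below 0.004 m and linear speed of wand below 0.02 m/s); the robot touches nothing.
It fails at once if the wand touches the port or its shutter (contact force between wand and head above 1 N).
It fails at once if the port's tilt is changed (its upper edge shifts by more than 5 mm) (distance of brow from where it was at the start of the episode above 0.005 m).
It fails at once if the clip carriage is driven back to its end stop (beyond 38 mm) (value of joint carriage above 0.038 m).
It fails at once if a bystander is moved more than 30 mm or tipped (distance of any of bottle, jar_a, jar_b, beaker, tray, syringe, case from where it was at the start of the episode above 0.03 m or angle between any of bottle, jar_a, jar_b, beaker, tray, syringe, case's own z axis and vertical above 0.5 rad).
It also fails if it takes over 64 s, if anything falls off the work surface, if the arm or the gripper's body presses on something with over 40 N, if the wrist force passes 120 N, or if a joint passes its speed limit or range.

## Working session

There is one attempt and no reset: what is moved stays moved. The work goes in short steps, Python scripts to look and compute and a tool call to move; the robot and the scene stay as the last step left them, time stands still between calls to the robot, and variables do not carry over. Pictures are saved under pics/ and viewed, at most 10 in all, crops included, and the job is handed in when it is done.

Besides the shell and the picture viewer there is one more tool, called after "Request:" by a JSON object that holds its "fn" and its "kwargs", one argument or row to a line. play_rows: Moves the arm, as the interface text tells. Its arguments: {"type":"object","properties":{"commands":{"type":"array","items":{"type":"object","properties":{"delta_pos":{"type":"array","items":{"type":"number","minimum":-1,"maximum":1}},"roll":{"type":"number","minimum":-1,"maximum":1}}}},"gripper":{"type":"number"},"newtons":{"type":"number"}},"required":["commands"]}

```bash
mkdir -p pics
python3 - <<'E'
from station import *
import cv2, numpy as np
s=read_state();print(s['time_s'],s['eef_pos'],s['orientation'],robot.pinch_z)
for n in ['top','side']:
    im=read_camera(n);cv2.imwrite(f'pics/{n}0.png',im)
    m=camera_model(n);print(n,np.round(m['intrinsics'],1).tolist(),np.round(m['world_from_camera'],4).tolist())
E
```

```text
0.0 [0.25367142 0.54341509 0.23013711] [ 2.16661080e-01  9.76246381e-01 -9.51007310e-04 -2.74253114e-04] 0.0187
top [[432.5, 0.0, 277.4], [0.0, 432.5, 211.4], [0.0, 0.0, 1.0]] [[-0.0296, -0.9953, 0.0926, 0.3916], [-0.9995, 0.0307, 0.0104, -0.0036], [-0.0132, -0.0923, -0.9956, 1.3052], [0.0, 0.0, 0.0, 1.0]]
side [[434.8, 0.0, 278.4], [0.0, 434.8, 211.4], [0.0, 0.0, 1.0]] [[0.7569, -0.5143, 0.4032, -0.0001], [-0.6535, -0.5902, 0.4739, -0.5555], [-0.0058, -0.6222, -0.7829, 1.0351], [0.0, 0.0, 0.0, 1.0]]
```

View pics/top0.png

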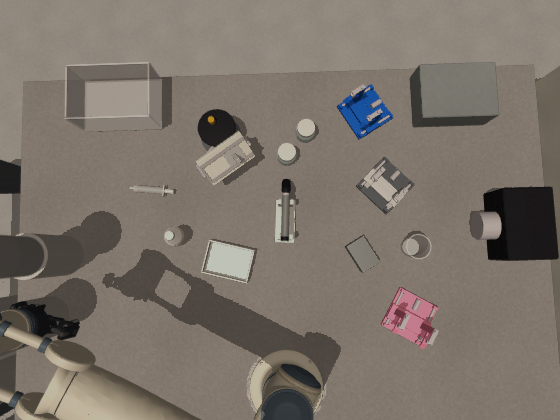

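View pics/side0.png

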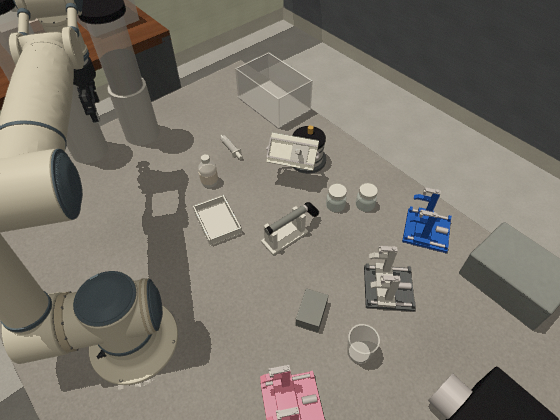

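The top view shows the chamber at (217,128) with the white port head at (225,158), and the wand at (286,210) with its head towards the top. There are three rail shapes: blue (365,110), grey (386,185) and pink (412,318). The grey one is meant, since blue and pink are excluded. I'll confirm it in enlarged crops.

Run:
```python
import cv2, numpy as np
t=cv2.imread('pics/top0.png');s=cv2.imread('pics/side0.png')
f=lambda im,x,y,w,h:cv2.resize(im[y:y+h,x:x+w],(400,300),interpolation=cv2.INTER_CUBIC)
a=np.hstack([f(t,185,105,84,63+21*0) if 0 else f(t,185,115,100,75),f(t,345,148,80,60)])
b=np.hstack([f(s,255,120,80,60),f(s,345,240,100,75)])
cv2.imwrite('pics/crop1.png',np.vstack([a,b]))
a=np.hstack([f(t,245,170,100,75),f(s,245,192,88,66)])
cv2.imwrite('pics/crop2.png',a)
```

```text
(no output)
```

View pics/crop1.png

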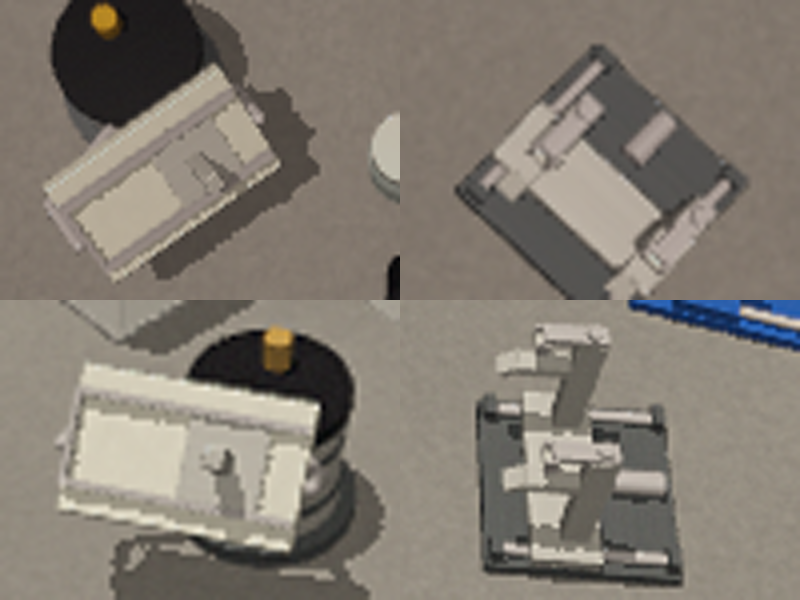

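View pics/crop2.png

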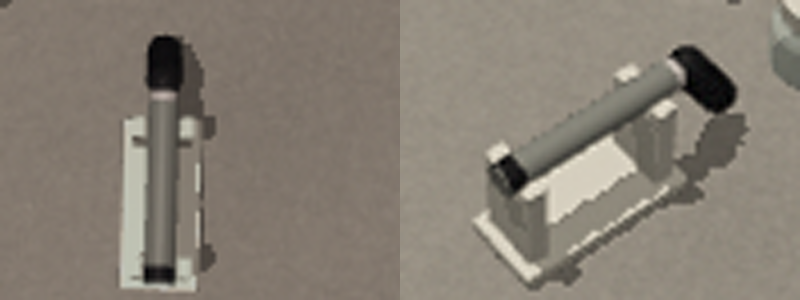

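The crops confirm the grey-based rail is the right one: its clip mouths face lower left in the top view, towards the robot. The tab is near top pixel (237,158). The wand lies in its rest with its head away from the robot.

```bash
cat > h.py <<'E'
from station import *
import cv2, numpy as np
def ray(m,p):
    K=np.array(m['intrinsics']);T=np.array(m['world_from_camera'])
    d=T[:3,:3]@np.linalg.inv(K)@np.array([p[0],p[1],1.]);return T[:3,3],d/np.linalg.norm(d)
def plane(m,p,z):
    o,d=ray(m,p);return o+d*(z-o[2])/d[2]
def tri(obs):
    A=np.zeros((3,3));b=np.zeros(3);R=[ray(m,p) for m,p in obs]
    for o,d in R:
        P=np.eye(3)-np.outer(d,d);A+=P;b+=P@o
    x=np.linalg.solve(A,b);return x,max(np.linalg.norm(np.cross(x-o,d)) for o,d in R)
def proj(m,X):
    T=np.linalg.inv(np.array(m['world_from_camera']));c=T[:3,:3]@np.asarray(X)+T[:3,3];q=np.array(m['intrinsics'])@c;return q[:2]/q[2]
E
python3 - <<'E'
from h import *
np.set_printoptions(precision=4,suppress=True)
t=camera_model('top');s=camera_model('side')
T=lambda x,y:(t,(185+x/4-.375,115+y/4-.375));S=lambda x,y:(s,(255+x/5-.4,120+(y-300)/5-.4))
for n,a,b in [('UL',(45,187),(85,365)),('LL',(110,280),(60,508)),('LR',(280,165),(295,550)),('UR',(215,65),(320,403)),('tabtop',(200,158),(215,455))]:
    print(n,*tri([T(*a),S(*b)]))
# wand: handle tail & junction in top at z=.081
W=lambda x,y:(245+x/4-.375,170+y/4-.375)
print('tail',plane(t,W(159,280),.081),'junc',plane(t,W(161,92),.081))
# top-crop rail scale 5
R=lambda x,y:(345+(x-400)/5-.4,148+y/5-.4)
for n,p,z in [('baseN',(600,45),.012),('baseW',(457,188),.012),('baseE',(745,180),.012)]: print(n,plane(t,R(*p),z))
w=camera_model('wrist');st=read_state();Tw=np.array(w['world_from_camera']);print(Tw,st['eef_pos'],np.array(w['intrinsics']))
E
```

```text
UL [0.6423 0.2271 0.1476] 0.0008346314871063542
LL [0.5885 0.1923 0.0865] 0.0013429061147299294
LR [0.6672 0.068  0.0927] 0.002234136657717784
UR [0.7242 0.1084 0.1486] 0.0006008097829986752
tabtop [0.6593 0.1238 0.1365] 0.0035440004670339548
tail [ 0.4248 -0.008   0.081 ] junc [ 0.5586 -0.0136  0.081 ]
baseN [ 0.6685 -0.3195  0.012 ]
baseW [ 0.5839 -0.2291  0.012 ]
baseE [ 0.5833 -0.4021  0.012 ]
[[ 0.4231  0.8687  0.2575  0.1875]
 [ 0.9061 -0.4052 -0.1216  0.5757]
 [-0.0013  0.2847 -0.9586  0.372 ]
 [ 0.      0.      0.      1.    ]] [0.2537 0.5434 0.2302] [[328.5106   0.     281.5227]
 [  0.     328.5106 208.4334]
 [  0.       0.       1.    ]]
```

Request:
{"fn": "play_rows", "kwargs": {
  "commands": [
    {"delta_pos": [0.42,-0.47,0.05],"roll": 0.37},
    {"delta_pos": [0.42,-0.47,0.05],"roll": 0.37},
    {"delta_pos": [0.42,-0.47,0.05],"roll": 0.37},
    {"delta_pos": [0.42,-0.47,0.05],"roll": 0.37},
    {"delta_pos": [0.42,-0.47,0.05],"roll": 0.37},
    {"delta_pos": [0.42,-0.47,0.05],"roll": 0.37},
    {"delta_pos": [0.42,-0.47,0.05],"roll": 0.37},
    {"delta_pos": [0.42,-0.47,0.05],"roll": 0.37},
    {"delta_pos": [0.42,-0.47,0.05],"roll": 0.37},
    {"delta_pos": [0.42,-0.47,0.05],"roll": 0.37}
  ],
  "gripper": 0
}}

```text
time_s: 1.1
eef_pos: [0.4644, 0.3075, 0.2558]
orientation: [-0.041, 0.999, -0.0, -0.0]
force: [-1.0, 0.7, -1.1]
gripper_width: -0.0004
gripper_force: 0.0
```

Request:
{"fn": "play_rows", "kwargs": {
  "commands": [
    {"delta_pos": [0.42,-0.47,0.05],"roll": 0.37},
    {"delta_pos": [0.42,-0.47,0.05],"roll": 0.37},
    {"delta_pos": [0.42,-0.47,0.05],"roll": 0.37},
    {"delta_pos": [0.42,-0.47,0.05],"roll": 0.37},
    {"delta_pos": [0.42,-0.47,0.05],"roll": 0.37},
    {"delta_pos": [0.42,-0.47,0.05],"roll": 0.37},
    {"delta_pos": [0.42,-0.47,0.05],"roll": 0.37},
    {"delta_pos": [0.42,-0.47,0.05],"roll": 0.37},
    {"delta_pos": [0,0,0]},
    {"delta_pos": [0,0,0]}
  ]
}}

```text
schema error: expected keys delta_pos, roll
```

Run:
```python
from h import *
import pickle
s=read_state();print(s['time_s'],s['eef_pos'],s['orientation'],s['gripper_width'])
m=camera_model('wrist');im=read_camera('wrist');cv2.imwrite('pics/w1.png',im);pickle.dump(m,open('w1.pkl','wb'))
```

```text
1.1 [0.46443215 0.3075406  0.25583648] [-4.09610279e-02  9.99160650e-01 -1.81549711e-04 -3.97083708e-04] -0.0004184439785776337
```

View pics/w1.png

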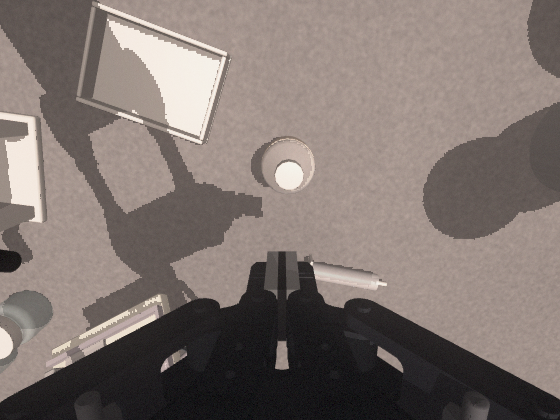

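The wrist view looks towards the robot side: bottle at (289,175), tray at (155,70), port at lower left near (110,335). I'll pass beyond the port to get it in the middle of the picture.

Request:
{"fn": "play_rows", "kwargs": {
  "commands": [
    {"delta_pos": [0.59,-0.42,0.11],"roll": 0.45},
    {"delta_pos": [0.59,-0.42,0.11],"roll": 0.45},
    {"delta_pos": [0.59,-0.42,0.11],"roll": 0.45},
    {"delta_pos": [0.59,-0.42,0.11],"roll": 0.45},
    {"delta_pos": [0.59,-0.42,0.11],"roll": 0.45},
    {"delta_pos": [0.59,-0.42,0.11],"roll": 0.45},
    {"delta_pos": [0.59,-0.42,0.11],"roll": 0.45},
    {"delta_pos": [0.59,-0.42,0.11],"roll": 0.45},
    {"delta_pos": [0,0,0],"roll": 0},
    {"delta_pos": [0,0,0],"roll": 0}
  ]
}}

```text
time_s: 2.15
eef_pos: [0.7002, 0.1403, 0.2983]
orientation: [-0.286, 0.958, 0.0, -0.001]
force: [0.0, -0.1, -0.8]
gripper_width: 0.0
gripper_force: 0.0
```

Run:
```python
from h import *
import pickle
s=read_state();print(s['time_s'],s['eef_pos'],s['orientation'],s['gripper_width'])
m=camera_model('wrist');im=read_camera('wrist');cv2.imwrite('pics/w2.png',im);pickle.dump(m,open('w2.pkl','wb'))
```

```text
2.15 [0.70019074 0.14031874 0.29826228] [-2.86206376e-01  9.58166870e-01  3.68990344e-04 -1.42229953e-03] 1.6885623536319716e-05
```

View pics/w2.png

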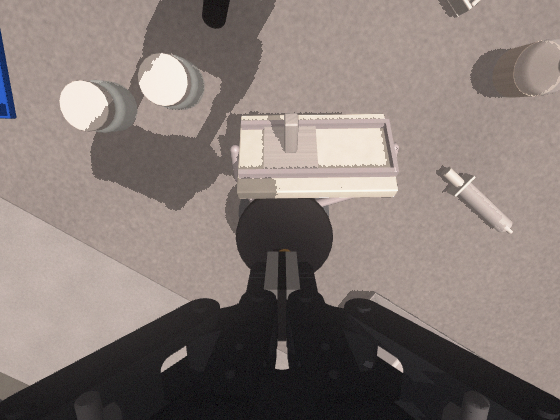

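The wrist view shows the port head spanning (238,114) to (398,194), squarely aligned, with the tab at (291,115–150), jars at (90,105) and (165,80), and the syringe at (480,205). Next come edge profiles for the tilt, then triangulating the tab.

Run:
```python
from h import *
w=cv2.imread('pics/w2.png')
g=w.mean(axis=2).astype(int)
for c in (255,305,345,370): print(c,[(r,g[r,c]) for r in range(106,204)][::1] if 0 else ' '.join(f'{g[r,c]}' for r in range(106,204)))
print('row140',' '.join(str(v) for v in g[140,230:405]))
print('tab116',' '.join(str(v) for v in g[117,270:310]))
print('tabcol291',' '.join(str(v) for v in g[106:165,289]))
```

```text
255 158 156 159 162 165 161 103 98 102 140 220 221 219 154 180 185 186 186 177 169 164 168 170 187 224 226 223 222 222 222 220 221 221 220 221 222 223 223 223 224 224 224 223 223 223 224 226 223 223 223 224 222 224 225 225 227 226 225 226 226 222 152 154 177 186 188 185 183 168 162 168 166 132 150 151 149 155 153 152 152 150 152 152 149 153 157 156 133 133 135 131 129 123 43 39 45 52 52
305 152 154 157 157 158 151 102 100 120 233 225 227 223 165 181 182 183 180 166 166 186 194 195 190 186 189 186 195 199 200 193 194 192 192 192 192 195 193 194 194 198 195 194 197 195 192 189 195 199 196 198 200 194 195 191 193 194 195 195 191 137 135 158 184 184 184 181 171 164 166 167 174 227 228 228 228 227 228 228 227 226 228 229 227 236 243 228 214 208 206 206 198 57 61 64 62 61 62
345 152 152 151 156 155 152 152 154 170 227 227 224 159 177 181 182 183 169 169 167 172 172 189 229 228 228 227 228 228 229 229 229 229 228 231 230 230 228 228 228 228 227 227 227 225 227 227 229 228 231 231 231 231 230 229 230 230 229 229 225 159 160 185 185 187 183 181 170 169 171 175 205 230 229 229 226 227 229 229 
[... 884 characters left out ...]
29 228 227 229 228 230 228 228 227 228 228 230 228 231 230 230 231 228 229 230 230 230 228 229 229 231 230 230 232 230 229 229 229 229 227 227 227 229 226 228 229 226 230 228 228 228 228 226 227 227 227 158 159 124 95 92 93 180 184 182 180 162 153 159 158 157 152 151 150 150 148 151 151
tab116 154 154 156 156 156 154 154 158 154 152 219 224 223 223 133 162 184 182 185 191 188 189 187 184 180 182 182 177 190 224 223 224 223 222 226 227 226 227 228 229
tabcol291 148 151 153 152 154 155 155 145 187 181 184 191 191 185 184 189 194 198 218 216 179 174 172 173 172 170 170 169 172 169 171 168 169 169 167 170 168 168 168 171 165 167 168 165 165 166 160 195 199 193 196 199 195 193 192 193 192 191 192
```

Request:
{"fn": "play_rows", "kwargs": {
  "commands": [
    {"delta_pos": [0.25,-0.55,0],"roll": 0},
    {"delta_pos": [0.25,-0.55,0],"roll": 0},
    {"delta_pos": [0.25,-0.55,0],"roll": 0},
    {"delta_pos": [0.25,-0.55,0],"roll": 0},
    {"delta_pos": [0,0,0],"roll": 0},
    {"delta_pos": [0,0,0],"roll": 0}
  ]
}}

```text
time_s: 2.8
eef_pos: [0.7492, 0.0315, 0.3008]
orientation: [-0.287, 0.958, 0.0, 0.0]
force: [-0.9, 0.2, 0.7]
gripper_width: 0.0
gripper_force: 0.0
```

Run:
```python
from h import *
import pickle
s=read_state();print(s['time_s'],s['eef_pos'])
m=camera_model('wrist');im=read_camera('wrist');cv2.imwrite('pics/w3.png',im);pickle.dump(m,open('w3.pkl','wb'))
a=cv2.imread('pics/w2.png')[105:205,225:410];b=im[:260,250:520]
m2=pickle.load(open('w2.pkl','rb'));
P=np.array([.6556,.149,.1189]);q=proj(m,P);print(q,proj(m2,P))
x,y=int(q[0])-92,int(q[1])-55;x=min(x,560-185);y=max(y,0);print(x,y);b=im[y:y+100,x:x+185]
cv2.imwrite('pics/crop3.png',cv2.resize(np.vstack([a,b]),None,fx=3,fy=3,interpolation=cv2.INTER_CUBIC))
```

```text
2.8 [0.74922426 0.03145426 0.3008411 ]
[430.14149338 172.05001603] [312.21321836 153.75246337]
338 117
```

View pics/crop3.png

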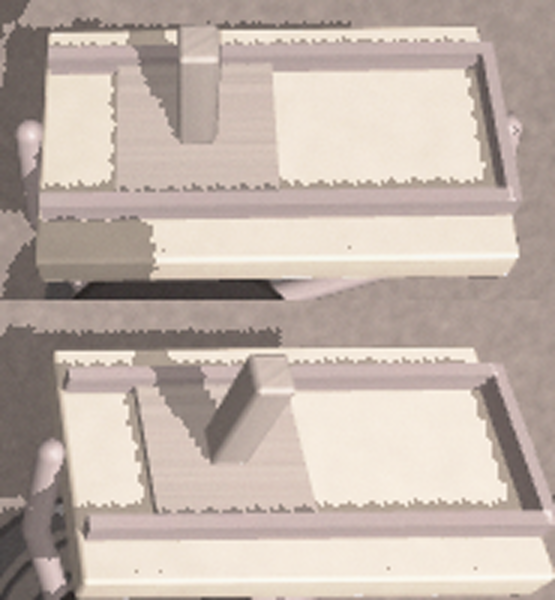

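Run:
```python
from h import *
import pickle
np.set_printoptions(precision=4,suppress=True)
a=pickle.load(open('w2.pkl','rb'));b=pickle.load(open('w3.pkl','rb'))
A=lambda x,y:(a,(225+x/3-.33,105+y/3-.33));B=lambda x,y:(b,(338+x/3-.33,117+(y-300)/3-.33))
r={}
for n,p,q in [('LR',(50,30),(55,350)),('LL',(476,28),(478,350)),('UR',(37,260),(82,583)),('UL',(519,257),(553,574)),('shUR',(118,190),(158,511)),('shUL',(279,190),(315,511)),('tabBk0',(181,62),(250,390)),('tabBk1',(219,62),(293,393)),('tabFr0',(184,27),(257,356)),('tabFr1',(217,27),(289,357)),('base0',(181,142),(210,460)),('base1',(215,142),(248,462))]:
    r[n],e=tri([A(*p),B(*q)]);print(n,r[n],round(e,4))
for u,l in [('UR','LR'),('UL','LL')]:
    d=r[u]-r[l];print(np.linalg.norm(d),np.degrees(np.arctan2(d[2],np.hypot(*d[:2]))),np.degrees(np.arctan2(d[1],d[0])))
d=r['UL']-r['UR'];print(np.linalg.norm(d),np.degrees(np.arctan2(d[1],d[0])))
t=(r['tabBk0']+r['tabBk1'])/2-(r['base0']+r['base1'])/2;print('tab',t,np.linalg.norm(t),'tilt',np.degrees(np.arctan2(np.hypot(t[0],t[1]),t[2])),'tabtop',np.mean([r[k] for k in r if 'tab' in k],axis=0))
```

```text
LR [0.6642 0.0702 0.0933] 0.0002
LL [0.5856 0.1886 0.1003] 0.0002
UR [0.7196 0.1069 0.1506] 0.0005
UL [0.6381 0.2276 0.1503] 0.0006
shUR [0.6893 0.1162 0.1416] 0.0
shUL [0.6623 0.1572 0.1417] 0.0001
tabBk0 [0.6466 0.1109 0.1539] 0.0002
tabBk1 [0.641  0.1197 0.1585] 0.0001
tabFr0 [0.6382 0.1063 0.1538] 0.0003
tabFr1 [0.6333 0.1141 0.1539] 0.0002
base0 [0.6674 0.125  0.1288] 0.0004
base1 [0.6614 0.1335 0.1332] 0.0003
0.08779796066035675 40.78196343227642 33.52506859766002
0.0823504318926239 37.430073070648106 36.65381109884772
0.1456597176820888 124.0126457548181
tab [-0.0206 -0.014   0.0252] 0.0354076551005615 tilt 44.63539603643376 tabtop [0.6398 0.1128 0.155 ]
```

Request:
{"fn": "play_rows", "kwargs": {
  "commands": [
    {"delta_pos": [-0.3,0.17,-0.6],"roll": 0},
    {"delta_pos": [-0.3,0.17,-0.6],"roll": 0},
    {"delta_pos": [-0.3,0.17,-0.6],"roll": 0},
    {"delta_pos": [-0.3,0.17,-0.6],"roll": 0},
    {"delta_pos": [-0.3,0.17,-0.6],"roll": 0},
    {"delta_pos": [0,0,-0.16],"roll": 0},
    {"delta_pos": [0,0,0],"roll": 0}
  ]
}}

```text
time_s: 3.55
eef_pos: [0.6737, 0.0745, 0.1415]
orientation: [-0.288, 0.958, 0.0, -0.001]
force: [-0.1, -0.5, 0.5]
gripper_width: -0.0002
gripper_force: 0.0
```

Request:
{"fn": "play_rows", "kwargs": {
  "commands": [
    {"delta_pos": [-0.111,0.166,0],"roll": 0},
    {"delta_pos": [-0.111,0.166,0],"roll": 0},
    {"delta_pos": [-0.111,0.166,0],"roll": 0},
    {"delta_pos": [-0.111,0.166,0],"roll": 0},
    {"delta_pos": [-0.111,0.166,0],"roll": 0},
    {"delta_pos": [-0.111,0.166,0],"roll": 0}
  ]
}}

```text
time_s: 4.15
eef_pos: [0.6415, 0.1235, 0.143]
orientation: [-0.287, 0.958, -0.0, 0.001]
force: [1.8, -1.8, 2.3]
gripper_width: 0.0001
gripper_force: 1.2
```

Request:
{"fn": "play_rows", "kwargs": {
  "commands": [
    {"delta_pos": [-0.111,0.166,0],"roll": 0},
    {"delta_pos": [-0.111,0.166,0],"roll": 0},
    {"delta_pos": [-0.083,0.125,0],"roll": 0}
  ]
}}

```text
time_s: 4.45
eef_pos: [0.6272, 0.1443, 0.1426]
orientation: [-0.286, 0.958, -0.003, 0.001]
force: [15.4, -20.6, -1.1]
gripper_width: -0.0002
gripper_force: 12.8
```

Request:
{"fn": "play_rows", "kwargs": {
  "commands": [
    {"delta_pos": [-0.033,0.05,0],"roll": 0},
    {"delta_pos": [-0.033,0.05,0],"roll": 0}
  ]
}}

```text
time_s: 4.65
eef_pos: [0.6269, 0.1445, 0.1427]
orientation: [-0.284, 0.959, -0.007, 0.003]
force: [21.6, -26.1, -2.0]
gripper_width: -0.0001
gripper_force: 16.3
```

Request:
{"fn": "play_rows", "kwargs": {
  "commands": [
    {"delta_pos": [0.111,-0.166,0],"roll": 0},
    {"delta_pos": [0.111,-0.166,0],"roll": 0},
    {"delta_pos": [0.15,-0.1,0.5],"roll": 0},
    {"delta_pos": [0.3,0.1,0.9],"roll": 0},
    {"delta_pos": [0.25,0.15,0.9],"roll": 0},
    {"delta_pos": [0.25,0.2,0.85],"roll": 0},
    {"delta_pos": [0,0,0],"roll": 0},
    {"delta_pos": [0,0,0],"roll": 0}
  ]
}}

```text
time_s: 5.45
eef_pos: [0.6819, 0.1527, 0.3008]
orientation: [-0.288, 0.958, 0.0, 0.001]
force: [-0.0, 0.3, -0.1]
gripper_width: 0.0
gripper_force: 0.0
```

Run:
```python
from h import *
import pickle
s=read_state();print(s['time_s'],s['eef_pos'])
m=camera_model('wrist');im=read_camera('wrist');cv2.imwrite('pics/w4.png',im);pickle.dump(m,open('w4.pkl','wb'))
P=np.array([.665,.127,.121]);q=proj(m,P);print(q)
x,y=int(q[0])-80,int(q[1])-60
b=im[y:y+120,x:x+185].copy();g=(b.max(axis=2)<70).astype(np.uint8)
n,l,st,c=cv2.connectedComponentsWithStats(g)
for i in range(1,n):
    if st[i,4]>80: print(st[i]+[x,y,0,0,0],c[i]+[x,y])
np.save('off.npy',[x,y])
cv2.imwrite('pics/crop4.png',cv2.resize(b,None,fx=3,fy=3,interpolation=cv2.INTER_CUBIC))
```

```text
5.45 [0.68192282 0.15274226 0.30076467]
[267.41799442 157.27439813]
[247 145  32  26 534] [261.30149813 157.5917603 ]
[226 206  80  11 791] [265.18836915 211.24905183]
```

View pics/crop4.png

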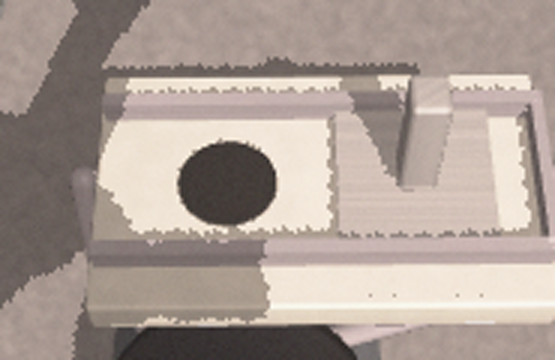

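The picture shows the shutter fully open, about 35 mm from plate centre to its near edge. The black plate is centred at about (228,183) in the crop and the stop bar is just beyond the shutter.

Run:
```python
from h import *
import pickle
np.set_printoptions(precision=4,suppress=True)
m=pickle.load(open('w4.pkl','rb'));im=cv2.imread('pics/w4.png')
x,y=np.load('off.npy')
g=cv2.resize(im.max(axis=2),None,fx=4,fy=4,interpolation=cv2.INTER_CUBIC)[140*4:178*4,240*4:285*4]
cs,_=cv2.findContours((g<125).astype(np.uint8),cv2.RETR_EXTERNAL,cv2.CHAIN_APPROX_NONE)
c=max(cs,key=cv2.contourArea);e=cv2.fitEllipse(c);ctr=np.array(e[0])/4+[240,140]-.375
print(ctr,np.array(e[1])/4,e[2])
P=plane(m,ctr,.1215);print('port',P)
o,d=ray(m,ctr);D=np.dot(P-o,np.array(m['world_from_camera'])[:3,2]);print('depth',D,'expected major px',328.5*.032/D)
# tilt by back-projecting ellipse: for theta, predicted extents
for th in np.radians([36,39,42,45,48]):
    xx=np.array([np.cos(th)*np.cos(.588),np.cos(th)*np.sin(.588),np.sin(th)]);yy=np.array([-np.sin(.588),np.cos(.588),0])
    Q=np.array([proj(m,P+.016*(xx*np.cos(a)+yy*np.sin(a))) for a in np.linspace(0,6.28,60)],dtype=np.float32)
    e2=cv2.fitEllipse(Q);print(np.degrees(th),e2[1],min(e2[1])/max(e2[1]))
t=camera_model('top');s=camera_model('side')
print('see',proj(t,P),proj(s,P))
for n,z in [('top',t),('side',s)]:
    I=read_camera(n);cv2.imwrite(f'pics/{n}1.png',I)
```

```text
[262.3492 157.7914] [27.5238 32.515 ] 85.4255599975586
port [0.6681 0.1231 0.1215]
depth 0.32011070290295107 expected major px 32.83863958521548
36.0 (29.29972267150879, 32.87334060668945) 0.8912913056833214
39.0 (28.44209098815918, 32.876991271972656) 0.865106260876305
42.0 (27.506946563720703, 32.88054275512695) 0.8365721566269352
45.0 (26.496732711791992, 32.884037017822266) 0.8057627686476412
48.00000000000001 (25.414119720458984, 32.88747024536133) 0.7727599456830695
see [234.6609 153.2726] [300.9311 152.874 ]
```

Request:
{"fn": "play_rows", "kwargs": {
  "commands": [
    {"delta_pos": [-0.41,-0.54,0],"roll": -0.75},
    {"delta_pos": [-0.41,-0.54,0],"roll": -0.75},
    {"delta_pos": [-0.41,-0.54,0],"roll": -0.75},
    {"delta_pos": [-0.41,-0.54,0],"roll": -0.75},
    {"delta_pos": [-0.41,-0.54,0],"roll": -0.75},
    {"delta_pos": [-0.41,-0.54,0],"roll": -0.75},
    {"delta_pos": [0,0,0],"roll": 0},
    {"delta_pos": [0,0,0],"roll": 0}
  ],
  "gripper": 1
}}

```text
time_s: 6.4
eef_pos: [0.5577, -0.0106, 0.2987]
orientation: [0.023, 1.0, 0.0, -0.001]
force: [-0.0, 0.3, 0.1]
gripper_width: 0.0855
gripper_force: 0.0
```

Run:
```python
from h import *
import pickle
np.set_printoptions(precision=4,suppress=True)
s=read_state();print(s['time_s'],s['eef_pos'],s['orientation'])
m=camera_model('wrist');im=read_camera('wrist');cv2.imwrite('pics/w5.png',im);pickle.dump(m,open('w5.pkl','wb'))
for X in [(.4267,-.008,.081),(.5567,-.0136,.081)]: print(proj(m,X))
```

```text
6.4 [ 0.5577 -0.0106  0.2987] [ 0.0231  0.9997  0.0003 -0.0008]
[276.4274  50.7253]
[277.3    178.9006]
```

View pics/w5.png

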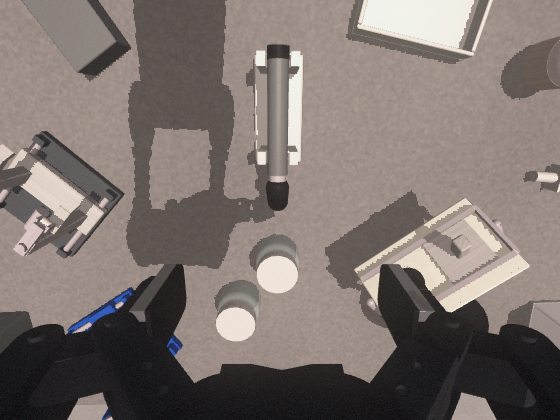

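The wrist view shows the wand vertical at column 278: tail at row 44, ring at row 178, head to row 210. The rest blocks are at rows 57 and 157, and the jars at (277,262) and (238,310). I'll measure the handle axis numerically.

Run:
```python
from h import *
import pickle
np.set_printoptions(precision=4,suppress=True)
m=pickle.load(open('w5.pkl','rb'));im=cv2.imread('pics/w5.png');g=im.mean(axis=2).astype(int)
for r in (65,80,100,120,140,150,165,190): print(r,' '.join(map(str,g[r,252:306])))
print(' '.join(map(str,g[36:216,278])))
```

```text
65 136 93 125 137 218 233 234 234 233 233 234 234 234 158 154 90 88 99 110 115 120 123 127 133 145 157 164 159 159 145 134 128 126 123 114 108 96 151 138 235 236 236 237 237 235 237 237 237 239 237 219 135 146 144
80 92 89 101 132 151 152 151 150 153 151 151 152 151 154 151 91 87 100 107 113 120 124 129 136 144 158 161 157 152 142 132 131 124 119 114 106 105 238 239 239 239 240 238 239 239 238 239 238 239 230 204 149 147 148
100 144 145 93 197 232 154 153 152 152 152 148 152 151 149 149 108 88 96 108 113 121 125 129 132 145 156 159 156 152 141 133 130 125 119 114 104 162 238 237 239 237 238 237 238 237 238 237 238 235 216 148 153 157 153
120 141 141 91 184 224 152 151 149 148 149 152 150 151 149 150 110 86 98 109 113 121 124 131 134 145 156 157 157 148 137 130 133 126 119 109 101 197 236 237 237 237 237 237 238 237 236 236 238 227 204 149 148 145 146
140 150 142 141 141 217 152 150 149 150 151 149 148 150 146 147 107 89 100 108 112 119 124 129 137 142 154 150 151 145 133 134 127 123 117 107 98 233 235 236 236 237 235 235 236 235 236 235 234 217 147 153 154 150 152
150 140 95 88 107 1
[... 566 characters left out ...]
8 149 144 146 143 142
140 144 145 147 150 150 150 153 108 64 65 65 67 64 65 63 63 68 66 66 63 72 133 162 160 162 163 165 160 164 161 165 164 160 163 162 161 161 166 161 163 161 163 162 161 163 158 162 162 162 161 162 165 161 160 161 160 160 159 162 159 160 160 159 159 159 160 159 162 158 157 159 157 158 158 158 158 158 155 159 156 158 158 157 157 156 157 153 155 155 155 155 156 156 156 153 155 153 152 153 154 153 154 155 150 153 151 152 151 150 150 150 148 150 149 151 150 147 146 148 145 149 149 148 148 147 147 146 144 146 145 146 146 146 145 148 142 145 143 148 194 209 208 206 209 204 120 51 52 53 58 67 63 53 51 51 51 48 49 45 46 44 49 39 43 43 44 41 44 41 40 38 41 40 53 148 149 147 147 143
```

Run:
```python
from h import *
import pickle
np.set_printoptions(precision=4,suppress=True)
m=pickle.load(open('w5.pkl','rb'));im=cv2.imread('pics/w5.png');g=im.mean(axis=2).astype(int)
col=g[:,278]
r0=36+int(np.argmax(col[36:60]<110));r1=170+int(np.argmax(col[170:190]>180));r2=r1+int(np.argmax(col[r1:200]<100));print(r0,r1,r2)
for n,p,z in [('tail',(278,r0),.088),('tail',(278,r0),.081),('ring0',(277.3,r1-.5),.092),('ring1',(277.3,r2-.5),.092),('c80',(277.8,80),.084),('c150',(277.2,150),.084)]: print(n,plane(m,p,z))
# block tops: transitions along column 260 and 294
for c in (260,294):
    k=g[40:175,c];print(c,[(40+i,int(k[i-1]),int(k[i+1])) for i in range(1,134) if abs(k[i+1]-k[i-1])>40])
for c,r in [(260,r) for r in (50,53,67,150,163)]: print(r,plane(m,(c,r),.082))
```

```text
44 176 183
tail [ 0.4219 -0.0061  0.088 ]
tail [ 0.4207 -0.0061  0.081 ]
ring0 [ 0.5508 -0.0132  0.092 ]
ring1 [ 0.5585 -0.0136  0.092 ]
c80 [ 0.4543 -0.008   0.084 ]
c150 [ 0.5246 -0.0121  0.084 ]
260 [(50, 152, 236), (51, 183, 237), (65, 237, 90), (66, 233, 91), (73, 94, 152), (150, 112, 156), (151, 114, 234), (152, 156, 233), (164, 232, 89), (165, 200, 83)]
294 [(50, 145, 225), (51, 157, 240), (65, 239, 129), (66, 237, 90), (73, 91, 163), (74, 99, 238), (75, 163, 238), (145, 234, 113), (146, 204, 115), (151, 113, 235), (152, 131, 234), (164, 234, 150), (165, 232, 149)]
50 [ 0.4255 -0.0243  0.082 ]
53 [ 0.4282 -0.0245  0.082 ]
67 [ 0.4411 -0.0253  0.082 ]
150 [ 0.5239 -0.0307  0.082 ]
163 [ 0.538  -0.0316  0.082 ]
```

Request:
{"fn": "play_rows", "kwargs": {
  "commands": [
    {"delta_pos": [-0.36,0.01,-0.7],"roll": -0.06},
    {"delta_pos": [-0.36,0,-0.7],"roll": 0},
    {"delta_pos": [-0.36,0,-0.7],"roll": 0},
    {"delta_pos": [-0.36,0,-0.7],"roll": 0},
    {"delta_pos": [0,0,-0.7],"roll": 0},
    {"delta_pos": [0,0,-0.7],"roll": 0},
    {"delta_pos": [0,0,-0.53],"roll": 0},
    {"delta_pos": [0,0,0],"roll": 0},
    {"delta_pos": [0,0,0],"roll": 0}
  ]
}}

```text
time_s: 7.35
eef_pos: [0.4865, -0.0091, 0.0631]
orientation: [0.026, 1.0, 0.0, -0.001]
force: [0.4, -0.2, 0.1]
gripper_width: 0.0851
gripper_force: 0.0
```

Request:
{"fn": "play_rows", "kwargs": {
  "commands": [
    {"delta_pos": [0,0,0],"roll": 0},
    {"delta_pos": [0,0,0],"roll": 0},
    {"delta_pos": [0,0,0],"roll": 0},
    {"delta_pos": [0,0,0],"roll": 0},
    {"delta_pos": [0,0,0],"roll": 0},
    {"delta_pos": [0,0,0],"roll": 0}
  ],
  "gripper": 0,
  "newtons": 30
}}

```text
time_s: 7.95
eef_pos: [0.487, -0.0099, 0.0641]
orientation: [0.027, 1.0, -0.0, 0.001]
force: [-2.1, 0.1, 2.6]
gripper_width: 0.0213
gripper_force: 29.2
```

Request:
{"fn": "play_rows", "kwargs": {
  "commands": [
    {"delta_pos": [0,0,0.2],"roll": 0},
    {"delta_pos": [0,0,0.4],"roll": 0},
    {"delta_pos": [0,0,0.4],"roll": 0},
    {"delta_pos": [0,0,0],"roll": 0},
    {"delta_pos": [0,0,0],"roll": 0}
  ]
}}

```text
time_s: 8.45
eef_pos: [0.4866, -0.0098, 0.1132]
orientation: [0.027, 1.0, -0.0, 0.0]
force: [0.1, -0.6, -1.9]
gripper_width: 0.0209
gripper_force: 29.4
```

Request:
{"fn": "play_rows", "kwargs": {
  "commands": [
    {"delta_pos": [-0.4,0.022,0],"roll": 0},
    {"delta_pos": [-0.4,0.022,0],"roll": 0},
    {"delta_pos": [-0.4,0.022,0],"roll": 0},
    {"delta_pos": [-0.4,0.022,0],"roll": 0},
    {"delta_pos": [-0.4,0.022,0],"roll": 0},
    {"delta_pos": [-0.25,0.014,0],"roll": 0},
    {"delta_pos": [0,0,0],"roll": 0},
    {"delta_pos": [0,0,0],"roll": 0}
  ]
}}

```text
time_s: 9.25
eef_pos: [0.3739, -0.0036, 0.1123]
orientation: [0.027, 1.0, 0.0, -0.0]
force: [-0.6, -0.4, -1.0]
gripper_width: 0.0209
gripper_force: 29.5
```

Run:
```python
from h import *
s=read_state();print(s['time_s'],s['eef_pos'],s['orientation'],s['force'],s['gripper_width'],s['wrist_torque'])
```

```text
9.25 [ 0.37392374 -0.00356183  0.1123154 ] [ 2.71394099e-02  9.99631571e-01  3.42462161e-05 -4.17072954e-04] [-0.57060353 -0.41786962 -1.02013112] 0.020941085060657505 [-0.03636916  0.01234724  0.05743014]
```

Request:
{"fn": "play_rows", "kwargs": {
  "commands": [
    {"delta_pos": [0,0,-0.4],"roll": 0},
    {"delta_pos": [0,0,-0.4],"roll": 0},
    {"delta_pos": [0,0,-0.1],"roll": 0},
    {"delta_pos": [0,0,-0.05],"roll": 0},
    {"delta_pos": [0,0,-0.05],"roll": 0},
    {"delta_pos": [0,0,-0.05],"roll": 0},
    {"delta_pos": [0,0,-0.05],"roll": 0},
    {"delta_pos": [0,0,-0.05],"roll": 0},
    {"delta_pos": [0,0,-0.04],"roll": 0},
    {"delta_pos": [0,0,0],"roll": 0},
    {"delta_pos": [0,0,0],"roll": 0}
  ]
}}

```text
time_s: 10.35
eef_pos: [0.3743, -0.0037, 0.0539]
orientation: [0.027, 1.0, -0.0, 0.0]
force: [-2.3, -1.7, 2.8]
gripper_width: 0.0206
gripper_force: 30.5
```

Run:
```python
from h import *
s=read_state();print(s['time_s'],s['eef_pos'],s['orientation'],s['force'],s['gripper_width'],s['wrist_torque'])
```

```text
10.35 [ 0.37427615 -0.0036866   0.05392554] [ 2.71641479e-02  9.99630929e-01 -1.11107210e-04  3.20892789e-04] [-2.26716723 -1.69798346  2.7985749 ] 0.02055343460283226 [-0.13097719  0.1616707  -0.09358155]
```

Request:
{"fn": "play_rows", "kwargs": {
  "commands": [
    {"delta_pos": [0,0,0.2],"roll": 0},
    {"delta_pos": [0,0,0.5],"roll": 0},
    {"delta_pos": [0,0,0.8],"roll": 0},
    {"delta_pos": [0,0,0.8],"roll": 0},
    {"delta_pos": [0,0,0.6],"roll": 0},
    {"delta_pos": [0.34,0,0],"roll": 0.767},
    {"delta_pos": [0.34,0,0],"roll": 0.767},
    {"delta_pos": [0.34,0,0],"roll": 0.767},
    {"delta_pos": [0.34,0,0],"roll": 0.767},
    {"delta_pos": [0.34,0,0],"roll": 0.767},
    {"delta_pos": [0.34,0,0],"roll": 0.767},
    {"delta_pos": [0,0,0],"roll": 0}
  ]
}}

```text
time_s: 11.55
eef_pos: [0.477, -0.0034, 0.198]
orientation: [-0.291, 0.957, 0.0, -0.001]
force: [-0.2, -0.6, -1.4]
gripper_width: 0.021
gripper_force: 29.9
```

Request:
{"fn": "play_rows", "kwargs": {
  "commands": [
    {"delta_pos": [0,0,0],"roll": 0},
    {"delta_pos": [0,0,0],"roll": 0}
  ]
}}

```text
time_s: 11.75
eef_pos: [0.4755, -0.0035, 0.1988]
orientation: [-0.289, 0.957, 0.0, -0.0]
force: [0.0, -0.3, -0.5]
gripper_width: 0.021
gripper_force: 29.9
```

Run:
```python
from h import *
import pickle
np.set_printoptions(precision=4,suppress=True)
s=read_state();print(s['time_s'],s['eef_pos'],s['orientation'],s['force'],s['gripper_width'])
w=camera_model('wrist')
im={n:read_camera(n) for n in ['top','side','wrist']}
for n in im: cv2.imwrite(f'pics/{n}_aim.png',im[n])
pickle.dump(w,open('aim.pkl','wb'))
e=np.array(s['eef_pos']);psi=np.radians(33.7);phi=np.radians(11.3)
f=np.array([np.cos(psi),np.sin(psi),0]);H=e-f*.0008+[0,0,.017]
a=f*np.cos(phi)+np.array([0,0,np.sin(phi)]);b=-f*np.sin(phi)+np.array([0,0,np.cos(phi)])
P={'tail':H-.065*a,'ring':H+.065*a,'nose':H+.11*a-.052*b}
for n,m in [('top',camera_model('top')),('side',camera_model('side')),('wrist',w)]:
    for k in P: print(n,k,proj(m,P[k]))
c=[]
for n,m in [('side',camera_model('side')),('top',camera_model('top'))]:
    q=proj(m,P['ring']).astype(int);x,y=max(q[0]-50,0),max(q[1]-40,0);print(n,x,y)
    c.append(cv2.resize(im[n][y:y+75,x:x+100],(400,300),interpolation=cv2.INTER_CUBIC))
x,y=180,0
c.append(cv2.resize(im['wrist'][0:300,80:480],(400,300)));q=proj(w,P['tail']).astype(int);x,y=max(q[0]-50,0),max(q[1]-30,0);print('wt',x,y)
c.append(cv2.resize(im['wrist'][y:y+75,x:x+100],(400,300),interpolation=cv2.INTER_CUBIC))
cv2.imwrite('pics/aim.png',np.vstack([np.hstack(c[:2]),np.hstack(c[2:])]))
```

```text
11.75 [ 0.4755 -0.0035  0.1988] [-0.2891  0.9573  0.0001 -0.0001] [ 0.0123 -0.2622 -0.4584] 0.021036475479074977
top tail [296.8258 239.1196]
top ring [267.5258 197.3545]
top nose [256.1219 182.5837]
side tail [273.0812 209.7425]
side ring [286.4867 166.3788]
side nose [291.443  163.4476]
wrist tail [277.7839 130.4901]
wrist ring [278.6367 428.2673]
wrist nose [279.4944 432.4874]
side 236 126
top 217 157
wt 227 100
```

View pics/aim.png

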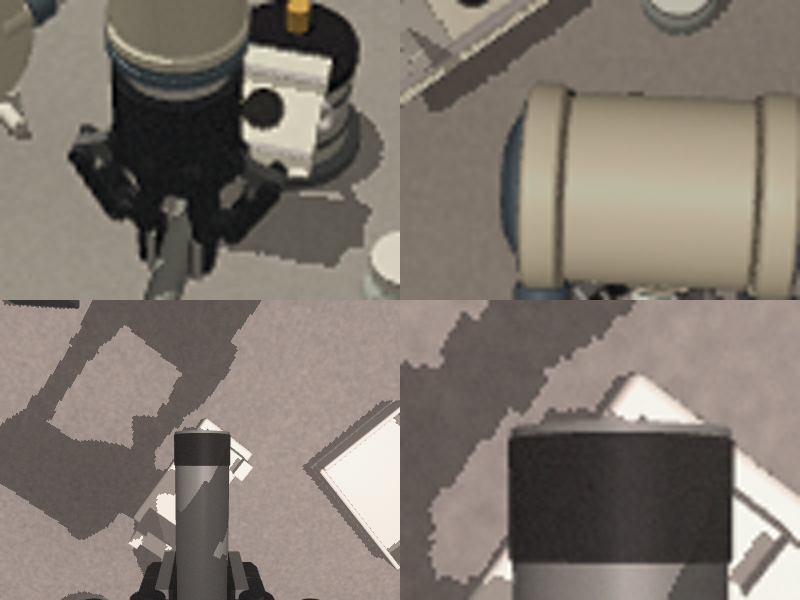

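The last picture shows the wand held in the pads at the pre-aim pose. The tail's end face runs from its top rim at wrist row ≈134.3 to its bottom rim at ≈130.5, with a cap width of ≈55.3 px. That gives the pitch.

Run:
```python
from h import *
import pickle
np.set_printoptions(precision=3,suppress=True)
w=pickle.load(open('aim.pkl','rb'));e=np.array([.4755,-.0035,.1988]);psi=np.radians(33.6)
f=np.array([np.cos(psi),np.sin(psi),0]);l=np.array([-f[1],f[0],0])
for ph in (0,5,8,11,14,17):
    p=np.radians(ph);H=e-f*.0008+[0,0,.017];a=f*np.cos(p)+[0,0,np.sin(p)];b=-f*np.sin(p)+np.array([0,0,np.cos(p)])
    t=H-.065*a
    print(ph,'toprim',proj(w,t+.011*b)[1],'bottom',proj(w,t-.011*b)[1],'width',proj(w,t+.011*l)[0]-proj(w,t-.011*l)[0])
im=cv2.imread('pics/wrist_aim.png').mean(axis=2).astype(int)
for c in (268,278,288): print(c,im[122:142,c])
print(im[150,215:295])
```

```text
0 toprim 130.58154613352195 bottom 127.38626837736776 width 59.526124431688174
5 toprim 127.57519045586778 bottom 129.68903238397203 width 56.946452444602926
8 toprim 126.57594170299032 bottom 131.5470435613196 width 55.48177515456413
11 toprim 126.12733999452486 bottom 133.72516358213713 width 54.079786055227856
14 toprim 126.18783266444572 bottom 136.19563171867176 width 52.74022942238585
17 toprim 126.71767003364947 bottom 138.93287852601227 width 51.46248392850654
268 [144 148 148 150 148 145  92  92 104 120 115  57  41  39  43  43  41  42
  44  43]
278 [142  92  95  90  95 133 168 138 144 143 138  53  48  52  51  53  51  51
  51  52]
288 [239 240 240 239 241 239 237 180 144 155 149  57  56  59  55  59  61  55
  57  58]
[ 87  90  90  89  90  89  92  89  91  91  87  88  90  89  91  89  88  91
  87  86 136 143 143 147 148 150 149 149 149 149 148 147 142 143 143 146
 146 148 150  57  35  37  41  39  39  40  42  38  43  43  43  44  46  47
  39  44  45  45  41  47  46  49  52  52  54  55  62  60  61  57  61  61
  57  58  59  56  58  53  53  49]
```

Run:
```python
from h import *
import pickle
im=cv2.imread('pics/side_aim.png').mean(axis=2).astype(int)
for r in range(172,226,1): print(r,''.join('%3d'%(v//10) for v in im[r,258:294]))
s=camera_model('side');e=np.array([.4755,-.0035,.1988]);psi=np.radians(33.6)
f=np.array([np.cos(psi),np.sin(psi),0])
for ph in (-3,0,5,8,11,14):
    p=np.radians(ph);H=e-f*.0008+[0,0,.017];a=f*np.cos(p)+[0,0,np.sin(p)];b=-f*np.sin(p)+np.array([0,0,np.cos(p)])
    print(ph,proj(s,H-.065*a),'top',proj(s,H-.065*a+.011*b),'bot',proj(s,H-.065*a-.011*b))
```

```text
172   3  2  2  2  2  3  2  2  3  3  3  5  5  1  2  2  1  2  2  2  2  2  2  2  2  2  2  2  1  2  2  2  2  2  6  9
173   9  1  1  2  2  3  2  3  3  3  4  4  5  2  2  3  2  2  2  2  2  2  2  2  2  2  2  2  2  2  2  2  2  6  9  8
174  14  3  2  2  2  3  3  2  3  3  3  5  2  2  2  2  2  2  2  2  3  2  2  2  2  2  2  1  2  2  2  2  3  9  9  9
175  14 12  3  2  2  2  3  3  3  3  2  3  2  2  2  2  2  2  2  6  7  7  5  5  3  1  2  2  2  2  2  2  3  9  8  9
176  14 14  9  2  2  2  2  3  4  5  3  2  2  2  2  2  1  2  3  9  8  9 12 13  8  1  2  2  1  2  2  2  2  7  8  8
177  14 14 14  6  1  2  2  3  3  3  4  2  2  2  2  2  2  2  6  9  8  9 12 13  7  1  2  2  2  2  2  2  2  7  9  8
178  13 14 14 12  2  1  2  2  2  2  2  2  2  2  2  2  2  2  6 12  8 10 13 13  4  2  2  2  2  2  2  2  2  4  4  4
179  14 13 14 14  9  3  3  2  2  2  2  2  1  2  2  2  2  2  2  5  9 11 12  7  6  2  2  2  2  2  2  2  2  2  2  3
180  14 13 13 14 14  9  4  4  3  7  4  2  2  2  2  2  2  2  2  4  8  7  7  8  8  2  2  2  2  2  2  3  2  3  3  2
181  13 13 14 14 14 14 12 12 10 15 12  6  1  2  2  2  2  1  2  3  7  7  7  7  8  5 
[... 4868 characters left out ...]
21 20 20 20 20 20 14
225  14 14 14 13 13 14 18 21 20 20 20 14 14 14 14 14 14 14 14 14 14 14 14 14 14 14 17 21 20 20 20 20 20 20 20 20
-3 [272.78990384 205.95315912] top [272.78338292 202.8838774 ] bot [272.79632329 208.97467838]
0 [272.80206823 206.86640068] top [272.72941407 203.98606021] bot [272.87354631 209.70011574]
5 [272.86708468 208.25536044] top [272.68582556 205.7061894 ] bot [273.04524042 210.76088652]
8 [272.93249427 209.00553853] top [272.68738509 206.66356593] bot [273.17328616 211.30626022]
11 [273.01728224 209.69115632] top [272.70955121 207.56179829] bot [273.31945744 211.78207048]
14 [273.12103662 210.31072117] top [272.75209922 208.39861028] bot [273.48317015 212.18756927]
```

The side view puts the tail end face at rows 207 to 211.5, which gives a pitch of about 9.5–10°. That leaves the sight within about 2° of the plate's normal, so I'll move in to 80 mm.

Request:
{"fn": "play_rows", "kwargs": {
  "commands": [
    {"delta_pos": [0.18,0.115,0],"roll": 0},
    {"delta_pos": [0.18,0.115,0],"roll": 0},
    {"delta_pos": [0.18,0.115,0],"roll": 0},
    {"delta_pos": [0.18,0.115,0],"roll": 0},
    {"delta_pos": [0.18,0.115,0],"roll": 0},
    {"delta_pos": [0.18,0.115,0],"roll": 0},
    {"delta_pos": [0,0,0],"roll": 0},
    {"delta_pos": [0,0,0],"roll": 0},
    {"delta_pos": [0,0,0],"roll": 0}
  ]
}}

```text
time_s: 12.8
eef_pos: [0.5299, 0.0308, 0.1988]
orientation: [-0.29, 0.957, -0.0, -0.0]
force: [-0.9, -0.0, -1.0]
gripper_width: 0.0212
gripper_force: 29.9
```

Run:
```python
from h import *
s=read_state();print(s['time_s'],np.round(s['eef_pos'],4),np.round(s['orientation'],4))
e=np.array(s['eef_pos']);psi=np.radians(33.6)
f=np.array([np.cos(psi),np.sin(psi),0]);l=np.array([-f[1],f[0],0]);p=np.radians(9.7);H=e-f*.0015+[0,0,.017];a=f*np.cos(p)+[0,0,np.sin(p)];b=-f*np.sin(p)+np.array([0,0,np.cos(p)])
N=H+.11*a-.052*b;d=.5*a-.866*b;P=np.array([.668,.1235,.1215]);v=P-N;print('N',N,'along',v@d,'lat',v@l,'perp',v@np.cross(d,l))
u=np.cross(l,d)
for n in ('side','top'):
    m=camera_model(n);im=read_camera(n);cv2.imwrite(f'pics/{n}_h.png',im)
    print(n,'N',proj(m,N),'rims',[np.round(proj(m,N+.013*k),1).tolist() for k in (l,-l,u,-u)],'port',proj(m,P),'bend',proj(m,H+.08*a))
im=cv2.imread('pics/side_h.png').mean(axis=2).astype(int)
for r in range(136,186,1): print(r,''.join('%3d'%(v//10) for v in im[r,275:322]))
```

```text
12.8 [0.5299 0.0308 0.1988] [-2.899e-01  9.571e-01 -0.000e+00 -1.000e-04]
N [0.6262809  0.09482422 0.18306763] along 0.07970128603658451 lat 0.0007976660834851555 perp -0.00038322061412521344
side N [297.58998458 149.09755266] rims [[293.1, 148.3], [302.1, 149.9], [296.6, 153.6], [298.5, 144.6]] port [300.82904767 152.82071683] bend [294.62530205 146.0203623 ]
top N [243.09678432 163.22783649] rims [[239.1, 166.0], [247.1, 160.4], [245.5, 166.9], [240.6, 159.5]] port [234.52884441 153.30345843] bend [250.08637048 171.70432589]
136   2  2  2  2  2  2  2  1  1  2  2  2  2  2  2  2  2  2  2  2  2  2  2  2  2  2  2  1  1  2  2  2  2  2  3  2  2  3  3  3  3  3  3  2  2  2  3
137   2  2  2  2  2  2  2  2  2  2  2  2  2  2  2  2  2  2  2  1  2  2  2  2  2  2  1  1  3  7  3  2  2  2  2  2  2  2  3  3  3  3  2  3  3  3  2
138   2  2  2  2  2  2  2  2  2  2  2  2  1  2  2  2  2  2  2  2  2  2  2  2  2  2  1  2 10 19 11  9  9  7  7  4  3  2  2  2  2  2  2  2  3  2  3
139   2  1  2  2  2  2  2  2  2  2  2  2  2  2  2  2  2  2  2  2  2  1  2  2  2  2  2  2 10 21 20 21 21 18 19 14 11  9  9  6  7  
[... 6032 characters left out ...]
 8  8  7  7  6  7  8  8  8  8  8  8  8  8  8  8  8  8  8  8  8  8  9  9  8  8  8  8  8  8  8  8  8  8  8  8  8  8  8
182   7  8  8  8  7  7  7  8  8  8  7  7  6  8  8  8  8  9  8  8  8  8  8  8  8  8  8  8  8  8  9  9  8  8  8  8  8  9  8  9  9  9  8  9  8  8  8
183   8  8  8  8 10  7  8  8  8  8  8  7  6  7  8  8  9  8  8  8  8  8  8  8  8  8  8  8  8  9  9  8  9  9  8  9  8  8  9  8  8  9  8  9  9  8  8
184   8  9  9  6  3  1  1  3  4 10 10  8  7  8  8  8  9  8  8  8  8  8  8  8  8  8  8  8  8  8  8  9  9  8  8  8  8  8  8  8  8  8  8  9  9  9  8
185  14 14 14  4  1  1  1  3  2  2  6  7  8  8  8  8  9  8  8  8  8  8  8  8  9  8  8  8  8  9  8  8  9  9  8  8  8  8  8  8  8  9  8  9  9  9  8
```

Request:
{"fn": "play_rows", "kwargs": {
  "commands": [
    {"delta_pos": [0,0,0],"roll": 0},
    {"delta_pos": [0,0,0],"roll": 0},
    {"delta_pos": [0,0,0],"roll": 0},
    {"delta_pos": [0,0,0],"roll": 0},
    {"delta_pos": [0,0,0],"roll": 0},
    {"delta_pos": [0,0,0],"roll": 0},
    {"delta_pos": [0,0,0],"roll": 0},
    {"delta_pos": [0,0,0],"roll": 0},
    {"delta_pos": [0,0,0],"roll": 0},
    {"delta_pos": [0,0,0],"roll": 0},
    {"delta_pos": [0,0,0],"roll": 0},
    {"delta_pos": [0,0,0],"roll": 0}
  ]
}}

```text
time_s: 14.1
eef_pos: [0.5301, 0.0309, 0.1988]
orientation: [-0.29, 0.957, -0.0, 0.0]
force: [-0.2, -0.2, -1.2]
gripper_width: 0.021
gripper_force: 29.9
```

Request:
{"fn": "play_rows", "kwargs": {
  "commands": [
    {"delta_pos": [0,0,0],"roll": 0},
    {"delta_pos": [0,0,0],"roll": 0},
    {"delta_pos": [0,0,0],"roll": 0},
    {"delta_pos": [0,0,0],"roll": 0},
    {"delta_pos": [0,0,0],"roll": 0},
    {"delta_pos": [0,0,0],"roll": 0},
    {"delta_pos": [0,0,0],"roll": 0},
    {"delta_pos": [0,0,0],"roll": 0},
    {"delta_pos": [0,0,0],"roll": 0},
    {"delta_pos": [0,0,0],"roll": 0}
  ]
}}

```text
time_s: 15.1
eef_pos: [0.5301, 0.0309, 0.1988]
orientation: [-0.29, 0.957, -0.0, 0.0]
force: [0.1, -1.2, -1.0]
gripper_width: 0.021
gripper_force: 29.9
```

Run:
```python
from h import *
im=cv2.imread('pics/top_h.png').mean(axis=2).astype(int)
for r in range(142,182,1): print(r,''.join('%3d'%(v//10) for v in im[r,220:258]))
```

```text
142   4  6 10 15 15 17 16 16 16 16 16 16 16 15 13 12 13 13 13 12 11 12 16 16 16 15 11 14 14 12  7  7  7  7  7  7  6  7
143  10 15 15 15 18 16 16 16 16 16 16 16 14 12 12 13 13 12 11 12 16 16 16 16 16 16 16 10 14 14 12  7  7  6  7  7  7  6
144  15 16 17 16 16 16 16 16 16 16 16 14 12 13 13 13 12 12 16 16 16 16 16 16 16 16 16 16 14 17 13  7  7  7  7  7  7  7
145  15 18 16 16 16 16 16 16 16 14 12 12 13 13 12 11 12 16 16 16 16 16 16 16 16 16 16 16 13 14 12  6  7  7  7  7  7  7
146  17 16 16 16 16 16 16 16 14 12 13 13 13 12 11 12 16 16 16 16 16 16 16 16 16 16 16 16 16  7  6  6  7  7  7  7  7  6
147  16 16 16 16 16 16 12 12 12 13 13 13 12 11 15 15 15 15 16 16 16 16 16 16 16 16 16 16 16 16  7  7  7  7  6  6  7  7
148  16 16 16 16 16 14 12 13 13 13 12 11 15 12  9  6  6  7 13 16 16 16 16 16 16 16 16 16 16 16 10  7  7  7  7  7  7  6
149  16 16 16 15 13 12 13 13 13 12 11 11  9  3  3  3  2  2  3 10 15 16 16 16 16 16 16 16 16 16 15  7  7  7  7  7  7  7
150  16 16 14 12 12 13 13 12 11 10 11 11  8  8  8  8  5  2  2  3 10 16 16 16 16 16 16 16 16 16 15 14  7  7  7  7  7  7
151  16 14 12 13 13 13 12 11 
[... 2959 characters left out ...]
  6  7  8 14 17 17 17 17 17 17 17 15  9  7 13 17 17 17 17 17 17 17 17 17 17 17 17 17 17 17 17 17 17 17 17
177  12 11  6  6  7  8 14 17 17 17 17 17 17 17 15 10  7 13 17 17 17 17 17 17 17 17 17 17 17 17 17 17 17 17 17 17 17 17
178  12 16  8  6  7  8 14 17 17 17 17 17 17 17 15 11  7 11 17 17 17 17 17 17 17 17 17 17 17 17 17 17 17 17 17 17 17 17
179  16 15  8  6  6  8 12 17 17 17 17 17 17 17 15 11  5 11 16 17 17 17 17 17 17 17 17 17 17 17 17 17 17 17 17 17 17 17
180  16 11  6  6  7  8 11 16 17 17 17 17 17 17 16 11  7 11 16 17 17 17 17 17 17 17 17 17 17 17 17 17 17 17 17 17 17 17
181   9 11  8  6  6  8 11 16 17 17 17 16 17 16 16 11  7 11 16 16 16 16 16 16 16 16 16 16 16 16 16 16 16 16 16 16 16 16
```

Request:
{"fn": "play_rows", "kwargs": {
  "commands": [
    {"delta_pos": [-0.27,-0.17,0],"roll": 0},
    {"delta_pos": [-0.27,-0.17,0],"roll": 0},
    {"delta_pos": [-0.27,-0.17,0],"roll": 0},
    {"delta_pos": [-0.27,-0.17,0],"roll": 0},
    {"delta_pos": [0.036,-0.023,0],"roll": -0.767},
    {"delta_pos": [0.036,-0.023,0],"roll": -0.767},
    {"delta_pos": [0.036,-0.023,0],"roll": -0.767},
    {"delta_pos": [0.036,-0.023,0],"roll": -0.767},
    {"delta_pos": [0.036,-0.023,0],"roll": -0.767},
    {"delta_pos": [0.036,-0.023,0],"roll": -0.767},
    {"delta_pos": [0,0,-0.5],"roll": 0},
    {"delta_pos": [0,0,-0.7],"roll": 0}
  ]
}}

```text
time_s: 16.3
eef_pos: [0.4884, -0.0101, 0.1406]
orientation: [0.027, 1.0, -0.0, 0.003]
force: [0.8, 0.0, -1.4]
gripper_width: 0.0207
gripper_force: 29.9
```

Request:
{"fn": "play_rows", "kwargs": {
  "commands": [
    {"delta_pos": [0,0,-0.5],"roll": 0},
    {"delta_pos": [0,0,0],"roll": 0},
    {"delta_pos": [0,0,0],"roll": 0}
  ]
}}

```text
time_s: 16.6
eef_pos: [0.4868, -0.01, 0.1143]
orientation: [0.027, 1.0, 0.0, -0.0]
force: [0.3, -0.3, -0.2]
gripper_width: 0.0211
gripper_force: 29.9
```

Well aligned, so I'll lower slowly to z 0.064, letting the blocks level the wand, then open and regrip.

Request:
{"fn": "play_rows", "kwargs": {
  "commands": [
    {"delta_pos": [0,0,-0.3],"roll": 0},
    {"delta_pos": [0,0,-0.2],"roll": 0},
    {"delta_pos": [0,0,-0.1],"roll": 0},
    {"delta_pos": [0,0,-0.1],"roll": 0},
    {"delta_pos": [0,0,-0.1],"roll": 0},
    {"delta_pos": [0,0,-0.1],"roll": 0},
    {"delta_pos": [0,0,-0.1],"roll": 0},
    {"delta_pos": [0,0,0],"roll": 0},
    {"delta_pos": [0,0,0],"roll": 0}
  ]
}}

```text
time_s: 17.5
eef_pos: [0.4872, -0.01, 0.0642]
orientation: [0.027, 1.0, -0.0, 0.0]
force: [2.1, -0.9, 2.3]
gripper_width: 0.021
gripper_force: 30.2
```

Request:
{"fn": "play_rows", "kwargs": {
  "commands": [
    {"delta_pos": [0,0,0],"roll": 0},
    {"delta_pos": [0,0,0],"roll": 0},
    {"delta_pos": [0,0,0],"roll": 0},
    {"delta_pos": [0,0,0],"roll": 0}
  ],
  "gripper": 0.6
}}

```text
time_s: 17.9
eef_pos: [0.4866, -0.01, 0.0635]
orientation: [0.027, 1.0, 0.0, -0.0]
force: [-0.1, 0.1, -0.2]
gripper_width: 0.0511
gripper_force: 0.0
```

Request:
{"fn": "play_rows", "kwargs": {
  "commands": [
    {"delta_pos": [0,0,0],"roll": 0},
    {"delta_pos": [0,0,0],"roll": 0},
    {"delta_pos": [0,0,0],"roll": 0},
    {"delta_pos": [0,0,0],"roll": 0},
    {"delta_pos": [0,0,0],"roll": 0}
  ],
  "gripper": 0,
  "newtons": 60
}}

```text
time_s: 18.4
eef_pos: [0.487, -0.01, 0.0639]
orientation: [0.027, 1.0, 0.0, 0.0]
force: [0.4, 0.9, 2.2]
gripper_width: 0.0201
gripper_force: 58.6
```

Request:
{"fn": "play_rows", "kwargs": {
  "commands": [
    {"delta_pos": [0,0,0.2],"roll": 0},
    {"delta_pos": [0,0,0.6],"roll": 0},
    {"delta_pos": [0,0,0.9],"roll": 0},
    {"delta_pos": [0,0,0.9],"roll": 0},
    {"delta_pos": [0.16,-0.5,0.9],"roll": 0.84},
    {"delta_pos": [0.16,-0.5,0.2],"roll": 0.84},
    {"delta_pos": [0.16,-0.5,0],"roll": 0.84},
    {"delta_pos": [0.16,-0.5,0],"roll": 0.84},
    {"delta_pos": [0.16,-0.5,0],"roll": 0.84},
    {"delta_pos": [0.16,-0.5,0],"roll": 0.84},
    {"delta_pos": [0.16,-0.5,0],"roll": 0.84},
    {"delta_pos": [0,0,0],"roll": 0}
  ]
}}

```text
time_s: 19.6
eef_pos: [0.5508, -0.1633, 0.246]
orientation: [-0.356, 0.934, -0.004, -0.004]
force: [-1.0, 0.2, -1.1]
gripper_width: 0.0203
gripper_force: 58.9
```

Request:
{"fn": "play_rows", "kwargs": {
  "commands": [
    {"delta_pos": [0,0,0],"roll": 0},
    {"delta_pos": [0,0,0],"roll": 0}
  ]
}}

```text
time_s: 19.8
eef_pos: [0.5498, -0.162, 0.247]
orientation: [-0.358, 0.934, -0.004, -0.003]
force: [0.3, 0.8, -2.2]
gripper_width: 0.02
gripper_force: 58.9
```

Run:
```python
from h import *
import pickle
np.set_printoptions(precision=4,suppress=True)
s=read_state();print(s['time_s'],s['eef_pos'],s['orientation'])
m=camera_model('wrist');im=read_camera('wrist');cv2.imwrite('pics/w6.png',im);pickle.dump(m,open('w6.pkl','wb'))
c=np.array([.5836,-.3156]);ps=np.radians(-46);x=np.array([np.cos(ps),np.sin(ps)]);y=np.array([-x[1],x[0]])
for sx,sy in [(1,1),(1,-1),(-1,-1),(-1,1),(0,0)]: print('base',sx,sy,proj(m,[*(c+.0625*(sx*x+sy*y)),.012]))
for sx,sy in [(0,42),(0,-42),(-22,42),(-22,-42)]: print('clip top',sx,sy,proj(m,[*(c+.001*(sx*x+sy*y)),.132]))
# coarse map
g=im.mean(axis=2);k=cv2.resize(g,(112,70),interpolation=cv2.INTER_AREA)
for r in k: print(''.join('%x'%int(v//16) for v in r))
```

```text
19.8 [ 0.5498 -0.162   0.247 ] [-0.3576  0.9339 -0.0039 -0.0033]
base 1 1 [110.502  166.0762]
base 1 -1 [88.9666 47.4863]
base -1 -1 [207.5906  42.5837]
base -1 1 [218.3522 162.1715]
base 0 0 [156.6029 107.4379]
clip top 0 42 [107.6944 160.6578]
clip top 0 -42 [86.1211 42.8561]
clip top -22 42 [135.5547 159.6425]
clip top -22 -42 [116.7227  41.5852]
aaaaaaaaaaaaaaaaaaaaaaaaaaaaaaabaaaaaaaaaaaaaaaaaaaaaaaaaaaa76686666666666666666666666666666666666666666679aaaaa
aaaaaaaaaaaaaaaaaaaaaaaaaaaaaaaaaaaaaaaaaaaaabaaaaaaaaaaaaaa765666666666666666666666666666666666666666679aaaaaaa
aaaaaaaaaaaaaaaaaaaaaaaaaaaaaaaaaaaaabaaaaaaaaaaaaaaaa9879a96656666666666666666666666666666666666666679aaaaaaaaa
a9aaaa9aaaaaaaaaaaaaaaaaaaaaaaaabaaaaaaaaaaaaaaaaaa9866666866566666666666666666666666666666666666668aaaaaaaaaaaa
aaaaaaaaaaaaaaaaaaaaaaaaaaabaaaaaaabaaaaaaabaaaaa9766666666665666666666666666666666666666666666668aaaaaaaaaaaaaa
aaaaaaaaaaaaaaaaaabbbbccccccdc9aaaaaaaaaaabaaaa9766666666666656666666666666666666666666666666678aaaaaaaaaaaaaaaa
aaaaaaaaaaaaaaaaaaeeeceeeeeee9c9bbbbbbaaaaaaa9766666666666666566666666
[... 6461 characters left out ...]
222222122222222269aaaa
bccb6222222221112221121111111111111492111111111111111112221222221111111111125322111111112122222221112222222269aa
bb7222222222212221111111111111112269411111111111111111111111111111111111111137522111111111122222221112111112226a
7222222222212222111111111111111228721111111111111111111111111111111111111111115422111111111211222222111111111112
2222222221223322211111111111111384111111111111111111111111111111111111111111111483221111111111211223321111111111
222222211223333222221111111111562111111111111111111111111111111111111111111111113a422211111112221233332111111111
2222211122333332223211111111275111111111111111111111111111111111111111111111111111552221111112332233333111111111
```

The coarse map shows the grey rail at px (80–230, 30–170), with its two clip bars at rows ≈43 and ≈156, close to the prediction. I'll refine with edge profiles.

Run:
```python
from h import *
im=cv2.imread('pics/w6.png').mean(axis=2).astype(int)
print('cols 84..200 step2')
for r in list(range(24,72)): print(r,''.join('%3d'%(v//10) for v in im[r,84:200:2]))
print()
for r in list(range(132,176)): print(r,''.join('%3d'%(v//10) for v in im[r,84:236:2]))
```

```text
cols 84..200 step2
24  16 16 16 16 16 17 16 17 17 16 17 16 16 16 16 16 16 17 16 16 16 17 17 17 17 17 17 17 17 17 16 16 16 17 17 16 17 17 17 17 17 17 17 16 16 17 17 17 17 16 17 17 17 17 17 17 17 17
25  16 17 17 16 16 16 16 17 17 17 17 17 17 16 16 17 17 17 16 17 17 17 17 16 17 17 17 17 17 17 17 16 16 16 17 17 17 16 16 16 17 17 17 16 16 17 17 17 17 16 17 17 17 17 17 17 17 17
26  17 17 17 16 17 17 16 16 17 17 17 17 17 17 17 17 17 18 17 17 16 17 17 16 17 17 17 17 17 17 16 16 16 16 17 17 17 17 16 16 16 17 16 16 16 16 17 18 17 17 17 17 17 17 17 17 17 16
27  16 17 17 17 17 17 16 16 17 17 17 17 17 17 17 17 17 17 17 17 16 17 17 16 17 17 17 17 17 17 16 16 16 16 17 16 17 17 16 16 16 17 17 16 16 17 18 18 18 17 17 17 17 17 17 17 17 17
28  16 17 17 16 16 17 16 16 17 17 17 17 17 17 18 18 17 17 17 17 17 16 17 17 17 17 17 17 17 17 16 16 16 16 17 17 16 17 17 16 16 17 17 17 16 17 18 18 18 17 17 17 17 17 17 17 17 16
29  16 16 16 16 16 17 16 16 17 17 17 17 17 17 18 17 17 17 17 17 16 16 17 17 17 17 17 17 17 17 16 17 17 16 17 17 16 17 17 16 16 17 17 17 17 17 18 18 18 17 18 17 17 16 17 17 16 16
30  16 16 16 
[... 17015 characters left out ...]
0
173  17 18 17 17 17 17 16 16 17 17 17 17 17 16 17 16 17 10 10 10 10 10 10 10 10 10 10 10 10 10 10 10 10 10 10 11 10 10 10 10 10 10 10 10 10 10 10 10 10 10 10 10 10 10 10  9 10 10 10 10 10 10 10  9 10 10 10 10 10 10 10 10 10 10 10 10
174  17 17 17 17 17 17 17 16 17 17 17 17 17 17 17 17 16 11 10 10 10 10 10 10  9 10 10 10 10 10 10 10 10 10 10 10 10 10 10 10 10 10 10 10 10 10 10 10 10 10 10 10 10 10 10 10 10 10 10 10 10 10 10 10 10 10 10 10 10 10 10 10 10 10  9 15
175  16 16 17 17 17 17 17 17 17 17 17 17 17 17 17 17 16 17 11 10 10 10 10  9  9 10 10 10 10 10 10 10 10 10 10 10 10 10 10 10 10 10 10 10 10 10 10 10 10 10 10 10 10 10 10 10  9 10 10 10 10 10 10 10 10 10 10 10 10 10 10 10 10 10 10 16
```

Run:
```python
from h import *
import pickle
np.set_printoptions(precision=4,suppress=True)
m=pickle.load(open('w6.pkl','rb'))
def pr(n,a,b,z):
    A=plane(m,a,z);B=plane(m,b,z);d=B-A
    print(n,A,B,'len',np.linalg.norm(d),'yaw',np.degrees(np.arctan2(d[1],d[0])),'mid',(A+B)/2);return A,B
pr('far',(90,43),(112.5,158),.132)
pr('near',(145.5,43),(161.5,158),.132)
pr('roller',(152,43),(167,157),.118)
pr('ubar',(145,42),(90,44.5),.132);pr('lbar',(161,157),(113,158.3),.132)
s=read_state();o=s['orientation'];print(np.degrees(2*np.arctan2(o[0],o[1])))
```

```text
far [ 0.5516 -0.3427  0.132 ] [ 0.6095 -0.2848  0.132 ] len 0.08188679924623492 yaw 44.975598253664934 mid [ 0.5806 -0.3137  0.132 ]
near [ 0.5252 -0.3131  0.132 ] [ 0.5839 -0.2562  0.132 ] len 0.08177957750467915 yaw 44.09494552309204 mid [ 0.5545 -0.2847  0.132 ]
roller [ 0.5235 -0.3152  0.118 ] [ 0.585 -0.256  0.118] len 0.08539165686538801 yaw 43.93304285458939 mid [ 0.5542 -0.2856  0.118 ]
ubar [ 0.5249 -0.3138  0.132 ] [ 0.5524 -0.3421  0.132 ] len 0.039562769838613475 yaw -45.79493292816143 mid [ 0.5387 -0.3279  0.132 ]
lbar [ 0.5835 -0.257   0.132 ] [ 0.6095 -0.2844  0.132 ] len 0.037737187358517645 yaw -46.5333982211084 mid [ 0.5965 -0.2707  0.132 ]
-41.89700850481998
```

Request:
{"fn": "play_rows", "kwargs": {
  "commands": [
    {"delta_pos": [-0.13,-0.45,0],"roll": 0.07},
    {"delta_pos": [-0.13,-0.45,0],"roll": 0.07},
    {"delta_pos": [-0.13,-0.45,0],"roll": 0.07},
    {"delta_pos": [-0.13,-0.45,0],"roll": 0.07},
    {"delta_pos": [0,0,-0.7],"roll": 0},
    {"delta_pos": [0,0,-0.7],"roll": 0},
    {"delta_pos": [0,0,-0.7],"roll": 0},
    {"delta_pos": [0,0,-0.5],"roll": 0},
    {"delta_pos": [0,0,0],"roll": 0},
    {"delta_pos": [0,0,0],"roll": 0},
    {"delta_pos": [0,0,0],"roll": 0}
  ]
}}

```text
time_s: 20.95
eef_pos: [0.5459, -0.1995, 0.1176]
orientation: [-0.331, 0.943, -0.016, -0.01]
force: [-0.0, -0.0, -1.0]
gripper_width: 0.0198
gripper_force: 58.9
```

Run:
```python
from h import *
np.set_printoptions(precision=4,suppress=True)
s=read_state();o=s['orientation'];e=np.array(s['eef_pos']);print(s['time_s'],e,o,np.degrees(2*np.arctan2(o[0],o[1])),s['force'],s['wrist_torque'])
x=np.array([.696,-.718]);y=np.array([.718,.696]);print('x',e[:2]@x-.6012,'y(tcp)',e[:2]@y-.1992)
```

```text
20.95 [ 0.5459 -0.1995  0.1176] [-0.3315  0.9433 -0.0157 -0.0098] -38.722799942982796 [-0.0312 -0.0344 -0.9899] [-0.0358  0.0075  0.0013]
x -0.07800254754480218 y(tcp) 0.05388571089745359
```

Run:
```python
from h import *
s=read_state();print(np.round(s['qpos'],3))
```

```text
[-0.388  0.044  1.481 -0.036  1.61  -2.636]
```

Request:
{"fn": "play_rows", "kwargs": {
  "commands": [
    {"delta_pos": [0,0,0.8],"roll": -0.4},
    {"delta_pos": [0,0,0.8],"roll": -0.4},
    {"delta_pos": [0,0.1,0.6],"roll": -0.4},
    {"delta_pos": [-0.17,0.52,0],"roll": -0.6},
    {"delta_pos": [-0.17,0.52,0],"roll": -0.6},
    {"delta_pos": [-0.17,0.52,0],"roll": -0.6},
    {"delta_pos": [-0.17,0.52,0],"roll": -0.6},
    {"delta_pos": [-0.17,0.52,0],"roll": -0.6},
    {"delta_pos": [-0.17,0.52,0],"roll": -0.6},
    {"delta_pos": [-0.17,0.52,0],"roll": -0.4},
    {"delta_pos": [0,0,0],"roll": 0},
    {"delta_pos": [0,0,0],"roll": 0}
  ]
}}

```text
time_s: 22.15
eef_pos: [0.4859, -0.0117, 0.2272]
orientation: [0.024, 1.0, -0.01, -0.014]
force: [0.5, 0.8, -0.0]
gripper_width: 0.02
gripper_force: 59.1
```

```bash
cat > st.py <<'E'
from h import *
np.set_printoptions(precision=4,suppress=True)
s=read_state();o=s['orientation'];e=np.array(s['eef_pos']);print(s['time_s'],e,o,'wandyaw',-np.degrees(2*np.arctan2(o[0],o[1])),s['force'],s['qpos'])
x=np.array([.696,-.718]);y=np.array([.718,.696]);print('x',e[:2]@x-.6012,'y(tcp)',e[:2]@y-.1992)
E
python3 st.py
```

```text
22.15 [ 0.4859 -0.0117  0.2272] [ 0.0239  0.9996 -0.0099 -0.0136] wandyaw -2.743475751078719 [ 0.4544  0.7805 -0.0083] [-0.0792 -0.1914  1.5115 -0.0221  1.8475 -1.6079]
x -0.25458356958356626 y(tcp) 0.1415373378516745
```

Request:
{"fn": "play_rows", "kwargs": {
  "commands": [
    {"delta_pos": [0.02,0.03,-0.8],"roll": -0.04},
    {"delta_pos": [0,0,-0.8],"roll": 0},
    {"delta_pos": [0,0,-0.6],"roll": 0},
    {"delta_pos": [0,0,-0.3],"roll": 0},
    {"delta_pos": [0,0,-0.3],"roll": 0},
    {"delta_pos": [0,0,-0.1],"roll": 0},
    {"delta_pos": [0,0,-0.1],"roll": 0},
    {"delta_pos": [0,0,-0.1],"roll": 0},
    {"delta_pos": [0,0,-0.1],"roll": 0},
    {"delta_pos": [0,0,-0.06],"roll": 0},
    {"delta_pos": [0,0,0],"roll": 0}
  ]
}}

```text
time_s: 23.25
eef_pos: [0.4868, -0.0104, 0.0639]
orientation: [0.028, 0.999, -0.01, -0.015]
force: [-4.4, -0.0, 6.4]
gripper_width: 0.0203
gripper_force: 60.1
```

Request:
{"fn": "play_rows", "kwargs": {
  "commands": [
    {"delta_pos": [0,0,0],"roll": 0},
    {"delta_pos": [0,0,0],"roll": 0},
    {"delta_pos": [0,0,0],"roll": 0},
    {"delta_pos": [0,0,0],"roll": 0},
    {"delta_pos": [0,0,0],"roll": 0}
  ],
  "gripper": 1
}}

```text
time_s: 23.75
eef_pos: [0.4864, -0.0103, 0.0619]
orientation: [0.028, 0.999, -0.009, -0.016]
force: [0.1, -0.4, 0.1]
gripper_width: 0.0853
gripper_force: 0.0
```

Request:
{"fn": "play_rows", "kwargs": {
  "commands": [
    {"delta_pos": [0,0,0.7],"roll": 0},
    {"delta_pos": [0,0,0.9],"roll": 0},
    {"delta_pos": [0,0,0.9],"roll": -0.5},
    {"delta_pos": [0,0,0],"roll": -1},
    {"delta_pos": [0,0,0],"roll": -1},
    {"delta_pos": [0,0,0],"roll": -1},
    {"delta_pos": [0,0,0],"roll": -1},
    {"delta_pos": [0,0,0],"roll": -1},
    {"delta_pos": [0,0,0],"roll": -1},
    {"delta_pos": [0,0,0],"roll": -1},
    {"delta_pos": [0,0,0],"roll": -1},
    {"delta_pos": [0,0,0],"roll": -1}
  ]
}}

```text
time_s: 24.95
eef_pos: [0.4864, -0.0103, 0.1869]
orientation: [0.639, 0.769, 0.002, -0.018]
force: [-0.6, 0.9, -0.1]
gripper_width: 0.0857
gripper_force: 0.0
```

Request:
{"fn": "play_rows", "kwargs": {
  "commands": [
    {"delta_pos": [0,0,0],"roll": -1},
    {"delta_pos": [0,0,0],"roll": -1},
    {"delta_pos": [0,0,0],"roll": -1},
    {"delta_pos": [0,0,0],"roll": -1},
    {"delta_pos": [0,0,0],"roll": -1},
    {"delta_pos": [0,0,0],"roll": -1},
    {"delta_pos": [0,0,0],"roll": -1},
    {"delta_pos": [0,0,0],"roll": -1},
    {"delta_pos": [0,0,0],"roll": -1},
    {"delta_pos": [0,0,0],"roll": -1},
    {"delta_pos": [0,0,0],"roll": -1},
    {"delta_pos": [0,0,0],"roll": -1}
  ]
}}

```text
time_s: 26.15
eef_pos: [0.4864, -0.0103, 0.1869]
orientation: [0.999, 0.039, 0.015, -0.011]
force: [-1.0, 0.3, 0.1]
gripper_width: 0.0857
gripper_force: 0.0
```

Request:
{"fn": "play_rows", "kwargs": {
  "commands": [
    {"delta_pos": [0,0,0],"roll": -1},
    {"delta_pos": [0,0,0],"roll": 0},
    {"delta_pos": [0,0,0],"roll": 0}
  ]
}}

```text
time_s: 26.45
eef_pos: [0.4864, -0.0103, 0.187]
orientation: [1.0, -0.026, 0.016, -0.01]
force: [-0.8, 0.3, -0.3]
gripper_width: 0.0854
gripper_force: 0.0
```

```bash
python3 st.py
python3 - <<'E'
from h import *
im=read_camera('wrist');import pickle;m=camera_model('wrist');cv2.imwrite('pics/w7.png',im)
np.set_printoptions(precision=4,suppress=True)
for X in [(.4213,-.0063,.081),(.5512,-.0135,.092),(.486,-.01,.092),(.4754,-.0094,.092),(.435,-.007,.092)]: print(X,proj(m,X))
k=cv2.resize(im.mean(axis=2),(112,70),interpolation=cv2.INTER_AREA)
for r in k: print(''.join('%x'%int(v//16) for v in r))
E
```

```text
26.45 [ 0.4864 -0.0103  0.187 ] [ 0.9995 -0.0257  0.0155 -0.0095] wandyaw -182.94766614950717 [-0.8272  0.259  -0.3184] [-0.1061 -0.2496  1.6324  0.0217  1.7294  1.5199]
x -0.25530623371434846 y(tcp) 0.14287928273876466
(0.4213, -0.0063, 0.081) [284.9642 285.2248]
(0.5512, -0.0135, 0.092) [285.979  125.4402]
(0.486, -0.01, 0.092) [285.5093 214.5374]
(0.4754, -0.0094, 0.092) [285.3983 227.8989]
(0.435, -0.007, 0.092) [284.8547 276.272 ]
babb98aaa9888cdda65555555555555555555799999999999999998766667899999999999999999999999999999999999999999998999999
68aaaaaa9889cdd9555555555555555555568999999999999999999999889999999999999999999999999999999999999999999999999999
77769aa988acdd85555555555555555555689999999999999999999999999999999999999999999999999999998999999999999999999999
7766679889cdc755555555555555555557999999999999999999999999999999999999999999999998999999999999999999999999999999
7666788889cb6555555555555555555689999999999999999999999999999999999999999999999999999999999999999999999999999999
98678888887585555555555555555569999999999999999999999999999999999999999999999999999989999999999
[... 6549 characters left out ...]
1222222222222111111111
1111111122222222222222222111111111111111111122222111121111111111111111111111111111111111111222222222222111111111
1111112222222222223441122111111121111111111111111111111111111111111111111111111111111111111154322222222121111111
1111113222222213788982122211111111111111111111111111111111111111111111111111111111111111111299987322221121111111
1111112211111128999995122211111111111111111111111111111111111111111111111111111111111111211699999711111111111111
1111111111111158999998222221111111111111111111111111111111111111111111111111111111111111112899999941111111111111
1111111111111399999899422222111111111111111111111111111111111111111111111111111111111112116889899982111111111111
```

Request:
{"fn": "play_rows", "kwargs": {
  "commands": [
    {"delta_pos": [0.01,0,-0.7],"roll": 0},
    {"delta_pos": [0,0,-0.7],"roll": 0},
    {"delta_pos": [0,0,-0.6],"roll": 0},
    {"delta_pos": [0,0,-0.47],"roll": 0},
    {"delta_pos": [0,0,0],"roll": 0},
    {"delta_pos": [0,0,0],"roll": 0}
  ]
}}

```text
time_s: 27.1
eef_pos: [0.4869, -0.0103, 0.0639]
orientation: [0.999, -0.027, 0.015, -0.01]
force: [0.3, 0.6, 0.4]
gripper_width: 0.0854
gripper_force: 0.0
```

Request:
{"fn": "play_rows", "kwargs": {
  "commands": [
    {"delta_pos": [0,0,0],"roll": 0},
    {"delta_pos": [0,0,0],"roll": 0},
    {"delta_pos": [0,0,0],"roll": 0},
    {"delta_pos": [0,0,0],"roll": 0},
    {"delta_pos": [0,0,0],"roll": 0},
    {"delta_pos": [0,0,0],"roll": 0}
  ],
  "gripper": 0,
  "newtons": 60
}}

```text
time_s: 27.7
eef_pos: [0.4873, -0.0104, 0.0643]
orientation: [0.999, -0.028, 0.016, -0.009]
force: [-1.0, 1.0, 4.2]
gripper_width: 0.0199
gripper_force: 58.5
```

Request:
{"fn": "play_rows", "kwargs": {
  "commands": [
    {"delta_pos": [0,0,0.2],"roll": 0},
    {"delta_pos": [0,0,0.8],"roll": 0},
    {"delta_pos": [0,0,1],"roll": 0},
    {"delta_pos": [0,0,1],"roll": 0},
    {"delta_pos": [0.09,-0.6,0],"roll": 0.74},
    {"delta_pos": [0.09,-0.6,0],"roll": 0.74},
    {"delta_pos": [0.09,-0.6,0],"roll": 0.74},
    {"delta_pos": [0.09,-0.6,0],"roll": 0.74},
    {"delta_pos": [0.09,-0.6,0],"roll": 0.74},
    {"delta_pos": [0.09,-0.6,0],"roll": 0.74},
    {"delta_pos": [0.09,-0.6,0],"roll": 0.74},
    {"delta_pos": [0.09,-0.6,0],"roll": 0.74}
  ]
}}

```text
time_s: 28.9
eef_pos: [0.5227, -0.2515, 0.2134]
orientation: [0.926, 0.378, 0.01, -0.015]
force: [0.9, -0.8, -1.6]
gripper_width: 0.0203
gripper_force: 58.8
```

Request:
{"fn": "play_rows", "kwargs": {
  "commands": [
    {"delta_pos": [0,0,0],"roll": 0},
    {"delta_pos": [0,0,0],"roll": 0},
    {"delta_pos": [0,0,0],"roll": 0}
  ]
}}

```text
time_s: 29.2
eef_pos: [0.5228, -0.2495, 0.2135]
orientation: [0.926, 0.376, 0.01, -0.015]
force: [-0.4, 1.2, -2.2]
gripper_width: 0.0206
gripper_force: 59.0
```

```bash
python3 st.py
```

```text
29.2 [ 0.5228 -0.2495  0.2135] [ 0.9265  0.3759  0.0104 -0.0153] wandyaw -135.827590780632 [-0.3971  1.2237 -2.2194] [-0.5248  0.0405  1.3153  0.0361  1.7971  0.283 ]
x -0.0581290055342667 y(tcp) 0.0025196760032895615
```

Request:
{"fn": "play_rows", "kwargs": {
  "commands": [
    {"delta_pos": [0,0,-0.8],"roll": 0},
    {"delta_pos": [0,0,-0.8],"roll": 0},
    {"delta_pos": [0,0,-0.5],"roll": 0},
    {"delta_pos": [0,0,-0.3],"roll": 0},
    {"delta_pos": [0,0,-0.1],"roll": 0},
    {"delta_pos": [0,0,0],"roll": 0},
    {"delta_pos": [0,0,0],"roll": 0},
    {"delta_pos": [0,0,0],"roll": 0}
  ]
}}

```text
time_s: 30.0
eef_pos: [0.5238, -0.2508, 0.0906]
orientation: [0.926, 0.376, 0.011, -0.014]
force: [1.2, 0.2, -1.7]
gripper_width: 0.0202
gripper_force: 59.0
```

```bash
python3 st.py
```

```text
30.0 [ 0.5238 -0.2508  0.0906] [ 0.9264  0.3761  0.0114 -0.0136] wandyaw -135.80436129439485 [ 1.2107  0.2072 -1.7035] [-0.5255  0.0622  1.5105  0.0348  1.5764  0.274 ]
x -0.056585007146951694 y(tcp) 0.002361068035126923
```

Request:
{"fn": "play_rows", "kwargs": {
  "commands": [
    {"delta_pos": [0.056,-0.0575,-0.03],"roll": 0},
    {"delta_pos": [0.056,-0.0575,0],"roll": 0},
    {"delta_pos": [0.056,-0.0575,0],"roll": 0},
    {"delta_pos": [0.056,-0.0575,0],"roll": 0},
    {"delta_pos": [0.056,-0.0575,0],"roll": 0},
    {"delta_pos": [0.056,-0.0575,0],"roll": 0},
    {"delta_pos": [0.056,-0.0575,0],"roll": 0},
    {"delta_pos": [0,0,0],"roll": 0},
    {"delta_pos": [0,0,0],"roll": 0}
  ]
}}

```text
time_s: 30.9
eef_pos: [0.5425, -0.2704, 0.0869]
orientation: [0.926, 0.376, 0.01, -0.015]
force: [-0.3, -0.1, -0.7]
gripper_width: 0.0202
gripper_force: 59.0
```

```bash
echo "print('fx',s['force'][:2]@x,'fy',s['force'][:2]@y)">>st.py; python3 st.py
```

```text
30.9 [ 0.5425 -0.2704  0.0869] [ 0.9264  0.3761  0.0103 -0.0151] wandyaw -135.81136714627607 [-0.301  -0.0737 -0.7236] [-0.5381  0.1353  1.4393  0.0347  1.5786  0.2615]
x -0.02945155767336205 y(tcp) 0.0020799066472365624
fx -0.1565812803570269 fy -0.2674537686523087
```

Request:
{"fn": "play_rows", "kwargs": {
  "commands": [
    {"delta_pos": [0.042,-0.043,0.03],"roll": 0},
    {"delta_pos": [0.042,-0.043,0],"roll": 0},
    {"delta_pos": [0.042,-0.043,0],"roll": 0},
    {"delta_pos": [0.042,-0.043,0],"roll": 0},
    {"delta_pos": [0,0,0],"roll": 0}
  ]
}}

```text
time_s: 31.4
eef_pos: [0.5508, -0.2789, 0.0883]
orientation: [0.926, 0.376, 0.01, -0.015]
force: [-2.4, 1.9, -0.1]
gripper_width: 0.02
gripper_force: 59.1
```

```bash
python3 st.py
```

```text
31.4 [ 0.5508 -0.2789  0.0883] [ 0.9264  0.3761  0.0102 -0.0155] wandyaw -135.80514172791106 [-2.4249  1.9061 -0.1269] [-0.5431  0.1654  1.4036  0.0349  1.5852  0.2566]
x -0.01754684283203234 y(tcp) 0.002160383517974318
fx -3.0563391793239956 fy -0.4144234607478793
```

Request:
{"fn": "play_rows", "kwargs": {
  "commands": [
    {"delta_pos": [0.042,-0.043,0],"roll": 0},
    {"delta_pos": [0.042,-0.043,0],"roll": 0},
    {"delta_pos": [0.042,-0.043,0],"roll": 0},
    {"delta_pos": [0.042,-0.043,0],"roll": 0}
  ]
}}

```text
time_s: 31.8
eef_pos: [0.5585, -0.2868, 0.0883]
orientation: [0.926, 0.376, 0.01, -0.016]
force: [-6.2, 5.9, 0.8]
gripper_width: 0.02
gripper_force: 59.1
```

Request:
{"fn": "play_rows", "kwargs": {
  "commands": [
    {"delta_pos": [0.042,-0.043,0],"roll": 0},
    {"delta_pos": [0.042,-0.043,0],"roll": 0}
  ]
}}

```text
time_s: 32.0
eef_pos: [0.5623, -0.2906, 0.0883]
orientation: [0.926, 0.376, 0.009, -0.017]
force: [-8.9, 6.4, 2.6]
gripper_width: 0.0203
gripper_force: 59.3
```

```bash
python3 st.py
```

```text
32.0 [ 0.5623 -0.2906  0.0883] [ 0.9263  0.3763  0.0093 -0.0172] wandyaw -135.77780172528807 [-8.9134  6.4401  2.6266] [-0.5498  0.2102  1.3533  0.0353  1.5946  0.2497]
x -0.0011799221089435763 y(tcp) 0.0022677834202330382
fx -10.827672953321937 fy -1.917508385716707
```

Request:
{"fn": "play_rows", "kwargs": {
  "commands": [
    {"delta_pos": [0.042,-0.043,0],"roll": 0},
    {"delta_pos": [0.042,-0.043,0],"roll": 0}
  ]
}}

```text
time_s: 32.2
eef_pos: [0.5661, -0.2945, 0.0882]
orientation: [0.926, 0.376, 0.009, -0.018]
force: [-10.6, 9.2, 2.8]
gripper_width: 0.0202
gripper_force: 59.4
```

```bash
python3 st.py
```

```text
32.2 [ 0.5661 -0.2945  0.0882] [ 0.9263  0.3764  0.0089 -0.0178] wandyaw -135.77161098155017 [-10.5972   9.2086   2.8193] [-0.552   0.2253  1.3362  0.0355  1.5983  0.2476]
x 0.004209113251519736 y(tcp) 0.002278476244684524
fx -13.987468590768401 fy -1.199584153239903
```

Request:
{"fn": "play_rows", "kwargs": {
  "commands": [
    {"delta_pos": [0.042,-0.043,0],"roll": 0}
  ]
}}

```text
time_s: 32.3
eef_pos: [0.568, -0.2964, 0.0882]
orientation: [0.926, 0.376, 0.009, -0.018]
force: [-11.4, 10.1, 4.3]
gripper_width: 0.0201
gripper_force: 59.6
```

Request:
{"fn": "play_rows", "kwargs": {
  "commands": [
    {"delta_pos": [0.028,-0.029,0],"roll": 0}
  ]
}}

```text
time_s: 32.4
eef_pos: [0.5692, -0.2977, 0.0882]
orientation: [0.926, 0.376, 0.009, -0.018]
force: [-12.5, 10.4, 3.5]
gripper_width: 0.0202
gripper_force: 59.6
```

```bash
python3 st.py
```

```text
32.4 [ 0.5692 -0.2977  0.0882] [ 0.9262  0.3764  0.0086 -0.0184] wandyaw -135.76706736175962 [-12.4683  10.4071   3.5357] [-0.5538  0.238   1.3216  0.0356  1.6015  0.2458]
x 0.008751427833231795 y(tcp) 0.0023058915222028964
fx -16.150236863620083 fy -1.7088659033789693
```

Request:
{"fn": "play_rows", "kwargs": {
  "commands": [
    {"delta_pos": [0,0,0.02],"roll": 0},
    {"delta_pos": [0,0,0.02],"roll": 0}
  ]
}}

```text
time_s: 32.6
eef_pos: [0.5689, -0.2974, 0.0884]
orientation: [0.926, 0.376, 0.008, -0.019]
force: [-8.3, 6.6, -5.5]
gripper_width: 0.0203
gripper_force: 58.8
```

```bash
python3 st.py
```

```text
32.6 [ 0.5689 -0.2974  0.0884] [ 0.9262  0.3764  0.0081 -0.019 ] wandyaw -135.7660151000283 [-8.3101  6.6449 -5.4559] [-0.5537  0.2382  1.321   0.0356  1.6034  0.2459]
x 0.008328610461581953 y(tcp) 0.0022608584625691264
fx -10.554851220270336 fy -1.3417863028374795
```

Request:
{"fn": "play_rows", "kwargs": {
  "commands": [
    {"delta_pos": [0.028,-0.029,0],"roll": 0},
    {"delta_pos": [0,0,0],"roll": 0}
  ]
}}

```text
time_s: 32.8
eef_pos: [0.5715, -0.3001, 0.0884]
orientation: [0.926, 0.376, 0.009, -0.017]
force: [-4.5, 3.8, -4.7]
gripper_width: 0.0202
gripper_force: 61.7
```

```bash
python3 st.py
```

```text
32.8 [ 0.5715 -0.3001  0.0884] [ 0.9263  0.3763  0.0091 -0.0172] wandyaw -135.7847245022971 [-4.4816  3.84   -4.7171] [-0.5548  0.2441  1.3142  0.0351  1.6004  0.245 ]
x 0.012083555852269723 y(tcp) 0.0022663577861889717
fx -5.876342616559217 fy -0.5451159520804809
```

Request:
{"fn": "play_rows", "kwargs": {
  "commands": [
    {"delta_pos": [0.028,-0.029,-0.01],"roll": 0},
    {"delta_pos": [0,0,-0.01],"roll": 0}
  ]
}}

```text
time_s: 33.0
eef_pos: [0.5731, -0.3018, 0.0884]
orientation: [0.926, 0.376, 0.009, -0.017]
force: [-5.3, 5.3, -0.8]
gripper_width: 0.0197
gripper_force: 62.1
```

```bash
python3 st.py
```

```text
33.0 [ 0.5731 -0.3018  0.0884] [ 0.9263  0.3763  0.0094 -0.0168] wandyaw -135.78599636187644 [-5.3317  5.3335 -0.7648] [-0.5556  0.249   1.3085  0.035   1.6001  0.2443]
x 0.014372975133145505 y(tcp) 0.0022849865239950307
fx -7.540332044937498 fy -0.11603170901376303
```

Request:
{"fn": "play_rows", "kwargs": {
  "commands": [
    {"delta_pos": [-0.042,0.043,0],"roll": 0},
    {"delta_pos": [-0.042,0.043,0],"roll": 0},
    {"delta_pos": [-0.042,0.043,0],"roll": 0},
    {"delta_pos": [0,0,0],"roll": 0},
    {"delta_pos": [0,0,0],"roll": 0}
  ]
}}

```text
time_s: 33.5
eef_pos: [0.5674, -0.2959, 0.0884]
orientation: [0.926, 0.376, 0.01, -0.016]
force: [-1.1, 3.0, -8.2]
gripper_width: 0.0199
gripper_force: 61.4
```

```bash
python3 st.py
```

```text
33.5 [ 0.5674 -0.2959  0.0884] [ 0.9264  0.3761  0.01   -0.0157] wandyaw -135.80239157854547 [-1.1461  2.9918 -8.2086] [-0.5524  0.2258  1.3353  0.0347  1.5939  0.2476]
x 0.00615595602997554 y(tcp) 0.0022134192639731154
fx -2.9457579203056707 fy 1.2593962933080265
```

Request:
{"fn": "play_rows", "kwargs": {
  "commands": [
    {"delta_pos": [-0.028,0.029,-0.02],"roll": 0},
    {"delta_pos": [0,0,-0.02],"roll": 0},
    {"delta_pos": [0,0,0],"roll": 0}
  ]
}}

```text
time_s: 33.8
eef_pos: [0.5667, -0.2951, 0.0883]
orientation: [0.926, 0.376, 0.011, -0.014]
force: [-1.7, 1.6, -2.3]
gripper_width: 0.0202
gripper_force: 61.9
```

```bash
python3 st.py
```

```text
33.8 [ 0.5667 -0.2951  0.0883] [ 0.9264  0.3761  0.0109 -0.0143] wandyaw -135.81152735599267 [-1.6535  1.5763 -2.2516] [-0.5518  0.2202  1.3418  0.0344  1.5897  0.2482]
x 0.0051042268436539695 y(tcp) 0.0022393196015394745
fx -2.282637211322018 fy -0.09011489947773682
```

Request:
{"fn": "play_rows", "kwargs": {
  "commands": [
    {"delta_pos": [-0.028,0.029,0],"roll": 0},
    {"delta_pos": [0,0,0],"roll": 0}
  ]
}}

```text
time_s: 34.0
eef_pos: [0.5658, -0.2943, 0.0884]
orientation: [0.926, 0.376, 0.011, -0.013]
force: [2.4, -1.6, -2.4]
gripper_width: 0.0199
gripper_force: 62.0
```

```bash
python3 st.py
```

```text
34.0 [ 0.5658 -0.2943  0.0884] [ 0.9265  0.376   0.0114 -0.0133] wandyaw -135.8237413904395 [ 2.4127 -1.6389 -2.3517] [-0.5512  0.2151  1.3475  0.0341  1.5869  0.249 ]
x 0.0038878426622195317 y(tcp) 0.002242919253741288
fx 2.855978383306281 fy 0.5915888934008494
```

Request:
{"fn": "play_rows", "kwargs": {
  "commands": [
    {"delta_pos": [0.01,-0.01,0],"roll": 0},
    {"delta_pos": [0,0,0],"roll": 0}
  ]
}}

```text
time_s: 34.2
eef_pos: [0.5658, -0.2943, 0.0884]
orientation: [0.926, 0.376, 0.011, -0.014]
force: [2.3, -0.6, -0.0]
gripper_width: 0.0198
gripper_force: 62.3
```

Request:
{"fn": "play_rows", "kwargs": {
  "commands": [
    {"delta_pos": [0,0,0],"roll": 0},
    {"delta_pos": [0,0,0],"roll": 0},
    {"delta_pos": [0,0,0],"roll": 0},
    {"delta_pos": [0,0,0],"roll": 0},
    {"delta_pos": [0,0,0],"roll": 0}
  ],
  "gripper": 0.6
}}

```text
time_s: 34.7
eef_pos: [0.5654, -0.2939, 0.0876]
orientation: [0.926, 0.376, 0.01, -0.015]
force: [-0.1, -0.0, 0.0]
gripper_width: 0.0514
gripper_force: 0.0
```

```bash
python3 st.py
```

```text
34.7 [ 0.5654 -0.2939  0.0876] [ 0.9264  0.3761  0.0104 -0.0149] wandyaw -135.80991209130522 [-0.0916 -0.0199  0.0094] [-0.5512  0.2174  1.3463  0.0345  1.5895  0.2488]
x 0.003330454020793683 y(tcp) 0.002191709529749064
fx -0.04942063096829403 fy -0.07963263986990253
```

Released with no residual force. Now I'll rise straight up, then back off for a numeric check of the wand in the clips.

Request:
{"fn": "play_rows", "kwargs": {
  "commands": [
    {"delta_pos": [0,0,0.3],"roll": 0},
    {"delta_pos": [0,0,0.6],"roll": 0},
    {"delta_pos": [0,0,0.8],"roll": 0},
    {"delta_pos": [0,0,0.8],"roll": 0},
    {"delta_pos": [0,0,0.5],"roll": 0},
    {"delta_pos": [-0.5,-0.5,0],"roll": 0},
    {"delta_pos": [-0.5,-0.5,0],"roll": 0},
    {"delta_pos": [0,0,0],"roll": 0},
    {"delta_pos": [0,0,0],"roll": 0}
  ]
}}

```text
time_s: 35.6
eef_pos: [0.5151, -0.3443, 0.2387]
orientation: [0.927, 0.375, 0.011, -0.014]
force: [-0.7, 0.1, -0.1]
gripper_width: 0.051
gripper_force: 0.0
```

```bash
python3 st.py
python3 - <<'E'
from h import *
im=read_camera('wrist');m=camera_model('wrist');cv2.imwrite('pics/w8.png',im)
x=np.array([.696,-.718]);y=np.array([.718,.696]);S=np.array([.5658,-.2943])-.002*y
for n,v,z in [('seat',(0,0),.116),('tail',(0,-.065),.105),('ring',(0,.065),.116),('clip-',(0,-.042),.132),('clip+',(0,.042),.132),('rol-',(-.0105,-.042),.118),('rol+',(-.0105,.042),.118)]: print(n,proj(m,[*(S+v[0]*x+v[1]*y),z]))
g=im.mean(axis=2)
k=cv2.resize(g,(140,84),interpolation=cv2.INTER_AREA)
for r in k[:64]: print(''.join('%x'%int(v//16) for v in r))
sh=read_camera('side');a=cv2.imread('pics/side1.png');d=np.abs(sh.astype(int)-a).max(axis=2)[110:180,255:330]
print('port diff px',(d>40).sum())
E
```

```text
35.6 [ 0.5151 -0.3443  0.2387] [ 0.9267  0.3754  0.011  -0.0145] wandyaw -135.89098346403563 [-0.6919  0.1335 -0.0852] [-0.6625  0.1576  1.1459  0.0348  1.852   0.1479]
x 0.00455425065585402 y(tcp) -0.06896924538302229
fx -0.5774508789589541 fy -0.40390334011890694
seat [285.77616071 122.16033634]
tail [285.51551114 199.67140534]
ring [286.19657732  30.52445327]
clip- [285.36151291 178.62335102]
clip+ [285.88889584  60.52730228]
rol- [272.569176   175.66919963]
rol+ [271.94713044  63.93234699]
9aeffffffffd8668aaaaaaa9aaa9999999aa999aaaaa9aaaaaa9aaaaaaaaaaaaaa933333332578aaaaaaaaaaaaaaaaaaaaaaaaaaaaaaaaaaaaaaaaaaaaaaaaaaaaaaaaa9aa85
99beffffffd8669a9aaa9aaaaa99a99a99aaa999a9aa9aaaa9aaaaaaaaaaaaaaaa8333333324669aaaaaaaaaaaaaaaaaaaaaaaaaaaaaaaaaaaaaaaaaaaaaaaaaaaaaaaaaa755
699adffffd8669aaaaaaaaa9aa99aaa9a999999aaaaaaaaa9a9aaaaaaaaaaaaaaaa333333325667aaaaaaaaaaaaaaaaaaaaaaaaaaaaaaaaaaaaaaaaaaaaaaaaaaaaaa9a96555
6689aeffd86689aaaaaaa9aa9aaaa9aaa9aaa99aaa9aaaaa9a9aaaaaaaaaaaa9aaa77bddb746666aaaaaaaaaaaaaaaaaaaaaaaaaaaaaaaaaaaaaaaaaaaaaaaaaaaaaaa855555
666799cc8668aa9aaaaaa999aaa9a9aaa999a
[... 7740 characters left out ...]
9999aaaaaaaaaaaaaaa964222236832222388888888c89aaaaaaaaaaaaaaaa422223863222246999aaaaaaaaaaaaaaaaaaaaaaaaaaaaaaaaaaaaaa
6666666677889999aaaaaaaaaaaaaa99aaaaaaaa8222222223742222588889999bbaaaaaaaaaaaaaaaaa62222473222222238aaaaaaaa999aaaaaaaaaaaaaaaaaaaaaaaaaaaa
66666668aaaaaaaaaaaaaaaaaa864222249aaaa93222222222222222788889999bbaaaaaaaaaaaaaaaaa92222222222222223aaaaa942222457899aaaaaaaaaaaaaaaaaaaaaa
66666666aaaaaaaaaaaaaaaa84222222227875422222222222222223888889999dbaaaaaaaaaaaaaaaaaa42222222222222223567872222222235668aaaaaaaaaaaaaaaaaaaa
66666668aaaaaa9aaaaaaa952222222222222222222222222222222688888999adaaaaaaaaaaaaaaaaaaa722222222222222222222222222222224668aaa9aaaaaaaaaaaaaaa
port diff px 2173
```

The numeric map shows the handle running straight under both clip bars, with both clip fronts looking alike. The clips held against a pull of about 3 N before I let go. Handing in.

```bash
python3 -c "
from station import *
print(hand_in())"
```

```text
the job is handed in; nothing more can be done
None
```

I handed the job in at about 36 s of the 64 s allowed; the verdict wasn't shown. The shutter is open. The wand was aimed from a calculated 80 mm and held over two seconds, though the gripper hid its nose so I couldn't check the aim by camera. It is now clipped in the grey rail, released and with the arm clear.

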